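# Park the wax jug handle-out on the melter slide and index it under the tap

## Robot

A 6-joint arm with a two-finger parallel gripper is mounted at the origin on the work surface. World frame = base frame: x ahead of the robot, y to its left, z up, the work surface at z = 0. Lengths are in m, angles in rad, forces in N, time in s.
With the tool pointing down it reaches from about 0.375 to 0.925 m from the base axis. Payload 5.7 kg.
Tool frame: the origin (TCP) lies at the very end of the fingers, on their centre line; the grasp point (between the pads) lies 19 mm behind it; z points along the fingers, x is the direction in which the jaws open and shut, and the axes are right-handed (so a half turn about z gives the same grasp; the last joint's range is limited). The gripper opens to 88 mm and grips with 3 to 60 N. Pads are 20 mm wide; open, the fingers measure 115 mm over their backs; the gripper's body (75 mm by 178 mm) begins 61 mm behind the grasp point.
Start: joints at [-1.358, 0.359, 1.51, -0, 1.272, -0.115], TCP at [0.193, -0.568, 0.223] pointing down, gripper open.
Joint ranges: [-2.97, 2.97], [-1.01, 2.36], [0.21, 2.38], [-0.96, 4.11], [0.2, 2.71], [-2.98, 2.98]. Speed limits (rad/s): [2.39, 2.39, 3.14, 3.14, 3.14, 3.14].

## Interface

Orientations are given as a unit quaternion [x, y, z, w].
In Python, from bench import monitor, capture, camera_params, arm gives the robot as it stands. The module is installed in compiled form; this text tells all that it offers.
- The arm moves only by the shell command python3 -m crank 'ROWS' [FORCE]. ROWS is text: rows parted by semicolons, each of 7 numbers parted by spaces: the finger opening in cm, from 0 to 8.78, then the shift along the tool's x, y, z in cm, then the turn, a rotation vector about the tool's x, y, z in rad. In form: fingers dx dy dz ax ay az; .... A call has 1 to 12 rows; each row shifts and turns the commanded pose from where the row before left it, along the tool's axes as they then stand; what a row does not reach is not made up. A row lasts 1/10 s, in which the tool goes at most 50 mm and 8.59 degrees, less where a joint would pass 70% of its speed; a pose out of reach is approached as far as the arm can. A call with a gripper value outside its range is refused whole. The fingers move at their own pace and stop on an object; FORCE is the grip in N (left out, the last holds). Time passes only in rows, so rows that do not move let the fingers close. It gives the time, the measured TCP pose, the force and the opening at its end, in the units of the state.
- monitor.sense(): the state, without advancing time (a new reading comes with each control period).
- capture(name): name is "side" or "top" or "wrist"; returns (picture, depth): 480x640x3 uint8, blue, green, red; 480x640 float32, m along the optical axis (not along the pixel's ray), 0 where there is no reading.
- camera_params(name): a dict with "intrinsics" (3x3 intrinsics, pixels), "extrinsics" (4x4, takes a point from world to camera coordinates); the wrist camera has in their place "tool_from_camera" (4x4, takes a point from camera to tool coordinates, whose origin is the TCP and whose axes are the tool frame's). Camera axes: x right, y up, looking along -z (the intrinsics and any distortion apply to the point x, -y, -z); pixel columns grow to the right and rows downward; lengths in m; the calibration is good to about 2 mm. A picture is of the moment at which its call begins: read the wrist's pose just before it. camera_params takes no time and is no camera call.
- arm.hand_in(): hands the job in, once; it reports no verdict.
The state is a dict: "t": time; "joint_pos": joint angles; "qvel": joint speeds; "effort": joint torques, N m; "tcp_pos": TCP position; "eef_rot": TCP orientation; "wrist_force": force on the tool from outside, world axes, zero at the start; "moment": the same for the moment, N m; "finger_gap": finger opening in m.
Only numpy, scipy, OpenCV 4.12 (cv2) and the standard library are available. Lean on these libraries where they do the work, as an engineer would, in place of code of your own. Each camera call takes 0.05 s, during which the arm holds its last target.

## Task

Stand the empty white wax jug upright inside the blue ring on the melter's sliding deck, with its handle facing straight out to the front (the side of the red knob), setting it down without dropping or banging it, and let go. Then pull up the red index knob, shift the deck one notch so that the jug stands under the tap, and let the knob drop home so that the deck is locked. Leave the two candle tins and the amber jar where they stand.

Things in the scene. Friction and masses are not known exactly. Their poses are not given: they have to be found in the camera images.
- jug: the jug to park: open white enamel cup, 60 mm outside diameter, 90 mm tall, wall 3 mm, about 0.25 kg, orange band, black handle on one side, small white pouring lip opposite at the rim (42 mm from the axis). Origin: centre of its underside; z up, handle along -x, lip along +x. Starts on the bench, handle turned well away from the front. Grip it across its plain sides (its y), 65 to 72 mm up
- jug_handle (a point): middle of the outer bar of the jug's black D-shaped handle, 53 mm from the jug's axis, 50 mm above its underside. The handle is 8 mm round bar, reaches 58 mm from the axis and spans 18 to 76 mm in height
- station: the wax melter, fixed on the bench: grey base plate 300 mm along y, 240 mm along x (-150 to +90 mm), 6 mm thick, steel rails, two posts and a trough. Origin: on the bench right below the tap. -x is its front, facing the jug and tins, to the robot's right; seen from there x points to the back, y to the left. Its yaw is 1.3 to 1.8 rad. Posts (20 x 18 mm) at x = 28, y = -140 and +140 mm
- trough_edge (a point): middle of the lower front edge of the aluminium heated trough, at station x = -20, y = 0, z = 225 mm. The trough is 300 mm long (y), 60 mm deep (back to x = 40), up to 303 mm high, and hangs over the deck in every notch: a tool pointing straight down does not fit over the ring, one coming in from the front, leaning back by 30 to 45 degrees, does
- tap_tip (a point): lower end of the brass tap (18 mm diameter, hanging under the trough), at station x = y = 0, 160 mm above the bench
- deck_mark (a point): centre of the blue ring (68 mm outside diameter) on the flat top of the sliding steel deck (110 x 110 mm), 34 mm above the bench: where the middle of the jug's underside belongs. Axes as the station's. Moves with the deck; at the start it is 60 mm from below the tap, on the station's -y side
- carriage (a joint): position of the sliding deck in m: 0 at the start (loading notch), growing along the station's +y. Notches at 0, 0.060 (jug under the tap) and 0.120. With the pin in a notch the deck is locked, with up to 1.5 mm of play either way; when free it slides with about 1 N of drag
- plunger (a joint): lift of the index knob and its pin in m: 0 fully home (pin in a notch), from 0.011 the pin is clear of the rail and the deck free, 0.016 upper stop. A spring pulls it down, 4 N at 0 to 9 N at the top. Let go between notches, the pin rides on the rail at about 0.011; it drops home by itself when within about 2 mm of a notch
- knob_grip (a point): middle of the red index knob: upright cylinder 24 mm in diameter, 22 mm tall, its top 68 mm above the bench when home, on the deck's tongue 115 mm in front of deck_mark. Moves with deck and knob. Clear of the trough: can be gripped from straight above, fingers either side of it along the station's y
- tin_a: a silver candle tin, 70 mm diameter, 42 mm tall, with a card wick; leave alone. Origin: centre of its underside
- tin_b: a brass-coloured candle tin, 70 mm diameter, 42 mm tall, with a card wick; leave alone. Origin: centre of its underside
- jar: an amber jar, 60 mm diameter, 85 mm tall; leave alone. Origin: centre of its underside
Mind the look-alikes: they are no part of the job. There is more than one size of the jug; the job needs the smallest.

How it is judged:
On the way, in this order (a step that is already met when the one before it is completed fails the run):
1. the jug stands upright in the ring, handle to the front, released, with the deck still in its loading notch (horizontal distance between jug and deck_mark below 0.015 m and z of jug in the frame of deck_mark below 0.004 m and angle between jug's own z axis and vertical below 0.06 rad and angle between the x axis of jug and the x axis of station, either way round below 0.25 rad and x of jug_handle in the frame of deck_mark below -0.03 m and contact force between the fingers and jug below 0.1 N and value of joint carriage below 0.006 m), for 0.2 s.
2. the index knob is pulled up, freeing the deck (value of joint plunger above 0.01 m), for 0.05 s.
At the end, for the whole second after the job is handed in: The deck is locked in the notch under the tap (0.060 m, within 3 mm), the knob home within 2 mm, and the jug stands still and upright on the deck, its axis within 15 mm of the ring's centre, its handle to the front within 0.25 rad (14 degrees) (value of joint carriage between 0.057 and 0.063 m and value of joint plunger below 0.002 m and horizontal distance between jug and deck_mark below 0.015 m and z of jug in the frame of deck_mark below 0.004 m and angle between jug's own z axis and vertical below 0.06 rad and angle between the x axis of jug and the x axis of station, either way round below 0.25 rad and x of jug_handle in the frame of deck_mark below -0.03 m and linear speed of jug below 0.01 m/s); the robot touches nothing.
It fails at once if a candle tin or the amber jar is shifted by more than 20 mm (distance of any of tin_a, tin_b, jar from where it was at the start of the episode above 0.02 m).
It fails at once if the jug is pressed or banged on the deck with more than 40 N (contact force between jug and carriage above 40 N).
It fails at once if the jug is tipped by more than 1 rad (angle between jug's own z axis and vertical above 1 rad).
It fails at once if the jug is dropped on the deck: faster than 0.3 m/s (a fall of about 5 mm) close above the ring of the locked deck (horizontal distance between jug and deck_mark below 0.04 m and z of jug in the frame of deck_mark below 0.03 m and linear speed of jug above 0.3 m/s and value of joint carriage below 0.006 m and value of joint plunger below 0.003 m).
It also fails if it takes over 72 s, if anything falls off the work surface, if the arm or the gripper's body presses on something with over 40 N, if the wrist force passes 120 N, or if a joint passes its speed limit or range.

## Working session

There is one attempt and no reset: what is moved stays moved. The work goes in short steps, Python scripts to look and compute and a shell command to move; the robot and the scene stay as the last step left them, time stands still between calls to the robot, and variables do not carry over. Pictures are saved under pics/ and viewed, and the job is handed in when it is done.

```bash
mkdir -p pics; ls; python3 - <<'E'
from bench import monitor, capture, camera_params, arm
import cv2,numpy as np
print(monitor.sense())
for n in ["side","top","wrist"]:
    p=camera_params(n); print(n,p)
    im,d=capture(n); cv2.imwrite(f"pics/{n}0.png",im); np.save(f"pics/{n}0.npy",d)
E
```

```text
pics
{'t': 0.0, 'joint_pos': array([-1.35803926e+00,  3.59518244e-01,  1.51142146e+00,  1.09497095e-05,
        1.27251971e+00, -1.15125954e-01]), 'qvel': array([-0.00101684,  0.00070456, -0.00073588, -0.00134097, -0.00065061,
        0.00134817]), 'effort': array([-1.54190031e-03, -5.15378952e+01, -2.70728910e+01,  6.71717897e-02,
        3.48380394e-02, -1.20807481e-04]), 'tcp_pos': array([ 0.19305767, -0.56735745,  0.22180591]), 'eef_rot': array([ 8.13029933e-01, -5.82221141e-01, -6.87904676e-04, -6.30883541e-04]), 'wrist_force': array([ 1.09037715, -0.10336604,  0.33017607]), 'moment': array([-0.01195685, -0.01106323, -0.01245552]), 'finger_gap': 0.0877730780905556}
side {'intrinsics': array([[469.73509069,   0.        , 333.83372301],
       [  0.        , 469.73509069, 241.5314775 ],
       [  0.        ,   0.        ,   1.        ]]), 'extrinsics': array([[-0.99881703, -0.04675889, -0.01334747,  0.59725864],
       [ 0.0127695 , -0.51707326,  0.85584589, -0.19606196],
       [-0.04692003,  0.854663  ,  0.51705867, -0.92539217],
       [ 0.        ,  0.        ,  0.        ,  1
[... 381 characters left out ...]
1.28218966e-01,  6.17150610e-04,  9.91745691e-01,
        -1.28481701e+00],
       [ 0.00000000e+00,  0.00000000e+00,  0.00000000e+00,
         1.00000000e+00]])}
wrist {'intrinsics': array([[374.11729   ,   0.        , 321.56652795],
       [  0.        , 374.11729   , 238.24323219],
       [  0.        ,   0.        ,   1.        ]]), 'tool_from_camera': array([[ 9.99999716e-01, -6.77549632e-05, -7.50745489e-04,
        -1.06853964e-03],
       [-2.73876820e-04, -9.60547237e-01, -2.78116755e-01,
        -7.50636654e-02],
       [-7.02282715e-04,  2.78116882e-01, -9.60546983e-01,
        -1.61310236e-01],
       [ 0.00000000e+00,  0.00000000e+00,  0.00000000e+00,
         1.00000000e+00]])}
```

View pics/side0.png

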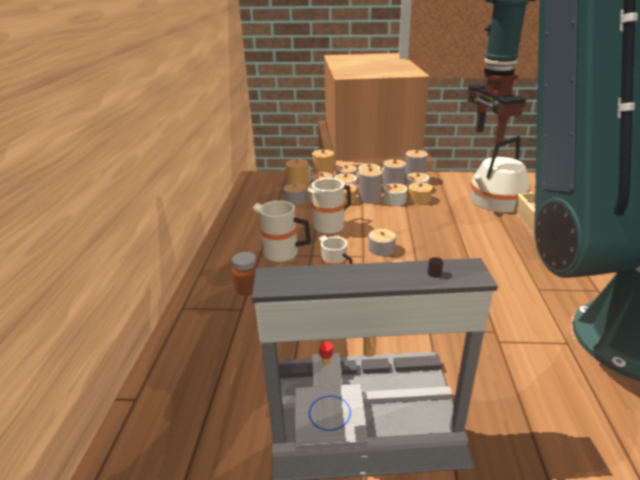

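View pics/top0.png

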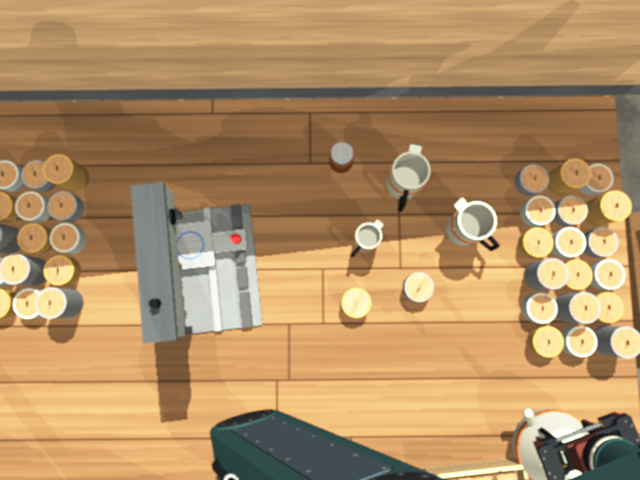

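View pics/wrist0.png

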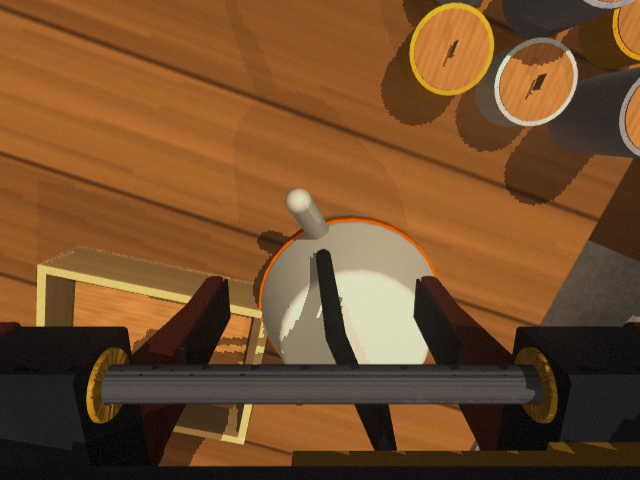

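The top view shows the small jug at about (368,236), lip at (378,225), handle at (355,250). The ring is at (190,245), the knob at (236,239), the tins at (356,303) and (419,288), and the jar at (342,155). Next I'll measure them.

```bash
cat > h.py <<'E'
from bench import monitor, capture, camera_params, arm
import cv2,numpy as np
from scipy.spatial.transform import Rotation as R
def campose(n):
    p=camera_params(n)
    if n=="wrist":
        s=monitor.sense(); T=np.eye(4);T[:3,:3]=R.from_quat(s['eef_rot']).as_matrix();T[:3,3]=s['tcp_pos']
        return p['intrinsics'],T@p['tool_from_camera']
    return p['intrinsics'],np.linalg.inv(p['extrinsics'])
def ray(n,uv,KT=None):
    K,T=KT or campose(n)
    d=np.array([(uv[0]-K[0,2])/K[0,0],-(uv[1]-K[1,2])/K[1,1],-1.])
    return T[:3,3],T[:3,:3]@d
def onz(n,uv,z,KT=None):
    o,d=ray(n,uv,KT); return o+d*(z-o[2])/d[2]
def cloud(n,dep,KT=None):
    K,T=KT or campose(n)
    v,u=np.mgrid[:480,:640]
    c=np.stack([(u-K[0,2])/K[0,0]*dep,-(v-K[1,2])/K[1,1]*dep,-dep],-1)
    return c@T[:3,:3].T+T[:3,3]
def proj(n,P,KT=None):
    K,T=KT or campose(n)
    c=np.linalg.inv(T)@np.append(P,1); return np.array([K[0,0]*c[0]/-c[2]+K[0,2],K[1,1]*-c[1]/-c[2]+K[1,2]])
E
python3 - <<'E'
from h import *
np.set_printoptions(precision=4,suppress=True)
im=cv2.imread("pics/top0.png");d=np.load("pics/top0.npy");C=cloud("top",d)
cv2.imwrite("pics/topA.png",cv2.resize(im[190:320,300:470],None,fx=4.5,fy=4.5,interpolation=cv2.INTER_CUBIC))
cv2.imwrite("pics/topB.png",cv2.resize(im[170:350,120:280],None,fx=3.3,fy=3.3,interpolation=cv2.INTER_CUBIC))
hsv=cv2.cvtColor(im,cv2.COLOR_BGR2HSV)
def rep(name,m,z,win):
    mm=np.zeros_like(m);x0,y0,x1,y1=win;mm[y0:y1,x0:x1]=m[y0:y1,x0:x1]
    ys,xs=np.where(mm); 
    (c,r)=cv2.minEnclosingCircle(np.float32(np.c_[xs,ys]))
    P=onz("top",c,z);print(name,len(xs),c,r,P,"meanxyz",C[mm>0].mean(0),'mid-bbox',onz('top',((xs.min()+xs.max())/2,(ys.min()+ys.max())/2),z))
blue=((hsv[...,0]>100)&(hsv[...,0]<130)&(hsv[...,1]>90)).astype(np.uint8)
rep("ring",blue,.034,(150,200,230,290))
red=(((hsv[...,0]<8)|(hsv[...,0]>172))&(hsv[...,1]>150)&(hsv[...,2]>100)).astype(np.uint8)
rep("knob",red,.068,(220,220,260,260))
# jug rim by height
hm=((C[...,2]>.08)&(C[...,2]<.1)).astype(np.uint8)
rep("jug>.08",hm,.09,(340,205,400,265))
hm=((C[...,2]>.036)&(C[...,2]<.05)).astype(np.uint8)
rep("tinA",hm,.042,(330,280,385,330));rep("tinB",hm,.042,(395,265,445,315))
hm=((C[...,2]>.075)&(C[...,2]<.1)).astype(np.uint8)
rep("jar",hm,.085,(320,135,362,180))
# trough lower front edge
tm=(C[...,2]>.28)&(C[...,2]<.33); tm[:, :120]=0;tm[:,190:]=0;tm[:170]=0;tm[350:]=0
pts=C[tm][:,:2];r=cv2.minAreaRect(np.float32(pts));print("trough",r,C[tm][:,2].mean())
# dark posts/base plate
bm=(C[...,2]>.003)&(C[...,2]<.012); bm[:,:165]=0;bm[:,275:]=0;bm[:190]=0;bm[345:]=0
print("base",cv2.minAreaRect(np.float32(C[bm][:,:2])))
E
```

```text
ring 11 (192.0, 234.5) 8.139510154724121 [0.6205 0.214  0.034 ] meanxyz [0.6229 0.2068 0.0333] mid-bbox [0.6217 0.2141 0.034 ]
knob 69 (235.31817626953125, 238.0454559326172) 4.778237342834473 [0.6065 0.104  0.068 ] meanxyz [0.6067 0.1041 0.0669] mid-bbox [0.6067 0.1036 0.068 ]
jug>.08 168 (368.0, 234.0) 16.643415451049805 [ 0.61   -0.2058  0.09  ] meanxyz [ 0.6128 -0.211   0.0885] mid-bbox [ 0.61  -0.207  0.09 ]
tinA 670 (355.441162109375, 302.6764831542969) 14.759113311767578 [ 0.4533 -0.1768  0.042 ] meanxyz [ 0.4534 -0.1765  0.0422] mid-bbox [ 0.4537 -0.1769  0.042 ]
tinB 661 (418.0, 287.0) 14.866168975830078 [ 0.4886 -0.3255  0.042 ] meanxyz [ 0.4887 -0.3255  0.0422] mid-bbox [ 0.4886 -0.3255  0.042 ]
jar 399 (341.0, 153.47825622558594) 11.521843910217285 [ 0.8032 -0.1464  0.085 ] meanxyz [ 0.8039 -0.1463  0.0847] mid-bbox [ 0.8032 -0.1464  0.085 ]
trough ((0.5345937013626099, 0.2240220010280609), (0.30471673607826233, 0.06639414280653), 6.103540897369385) 0.30217167218965935
base ((0.5469624400138855, 0.14450877904891968), (0.37991249561309814, 0.2515616714954376), 0.09085763245820999)
```

View pics/topA.png

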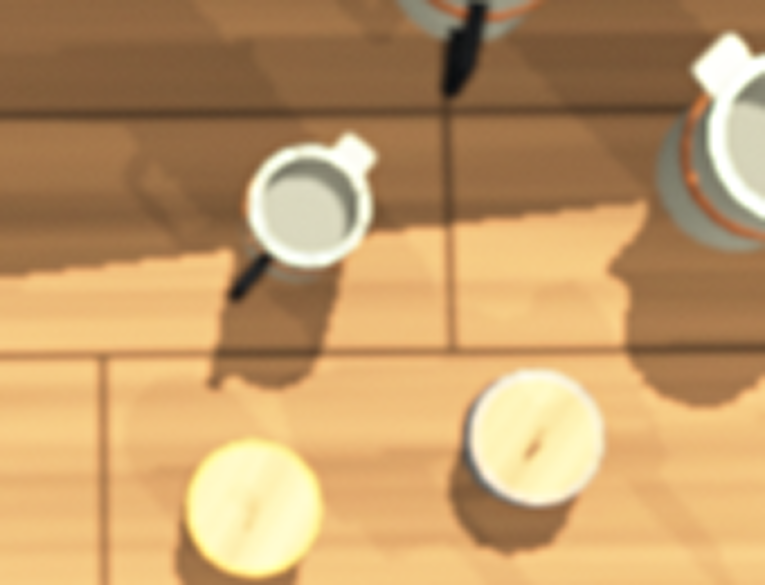

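View pics/topB.png

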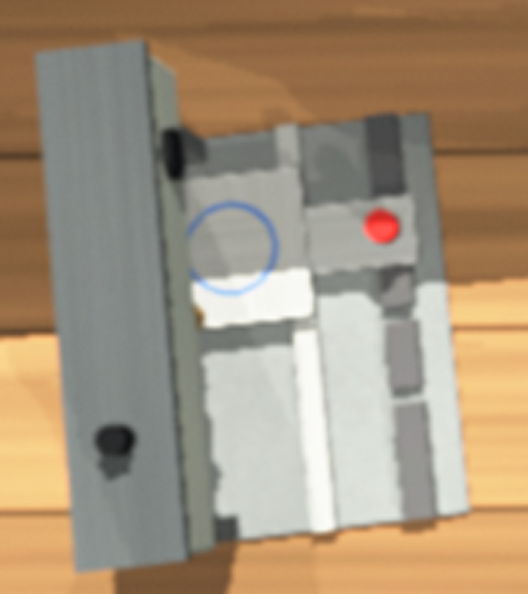

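```bash
python3 - <<'E'
from h import *
np.set_printoptions(precision=4,suppress=True)
im=cv2.imread("pics/top0.png");d=np.load("pics/top0.npy");C=cloud("top",d)
hsv=cv2.cvtColor(im,cv2.COLOR_BGR2HSV)
# ring: bluish pixels ellipse
b=im.astype(int); m=((b[...,0]-b[...,2])>22)
mm=np.zeros(m.shape,bool);mm[228:264,172:208]=m[228:264,172:208]
ys,xs=np.where(mm);print(len(xs),xs.min(),xs.max(),ys.min(),ys.max())
P=np.array([onz("top",(u,v),.034)[:2] for u,v in zip(xs,ys)])
(c,ax,an)=cv2.fitEllipse(np.float32(P));print("ring",c,ax)
a=np.c_[2*P,np.ones(len(P))];s=np.linalg.lstsq(a,(P**2).sum(1),rcond=None)[0];print("circ",s[:2],np.sqrt(s[2]+s[:2]@s[:2]))
print("ring eye",onz("top",(189.9,245),.034))
k=np.array([.6067,.1038]);v=s[:2]-k;print("dist",np.linalg.norm(v),"yaw",np.arctan2(v[1],v[0]))
# station corners base: right edge zoom (430,114)->(468,514)
f=lambda x,y,s,ox,oy:((x+.5)/s-.5+ox,(y+.5)/s-.5+oy)
A=onz("top",f(430,114,3.3,120,170),.006);B=onz("top",f(468,514,3.3,120,170),.006);print("front edge",A,B,np.linalg.norm(A-B), np.arctan2((A-B)[0],-(A-B)[1])); e=A-B;print("yaw",np.arctan2(e[1],e[0])+np.pi/2)
# trough front top edge
A=onz("top",f(146,42,3.3,120,170),.303);B=onz("top",f(187,558,3.3,120,170),.303);e=A-B;print("tr",A,B,np.linalg.norm(e),"yaw",np.arctan2(e[1],e[0])+np.pi/2)
# jug
c=onz("top",f(310,205.5,4.5,300,190),.087);l=onz("top",f(362,148,4.5,300,190),.087);h=onz("top",f(236,297,4.5,300,190),.06)
print("jug",c,l,h)
for q,o in((l,1),(h,-1)):
    v=(q-c)*o;print(np.linalg.norm(v[:2]),np.arctan2(v[1],v[0]))
# rim fit: bright pixels
g=im[215:252,350:388].astype(int);w=(g.min(2)>185);ys,xs=np.where(w);P=np.array([onz("top",(u+350,v+215),.09)[:2] for u,v in zip(xs,ys)])
print(len(P),P.mean(0),P.min(0),P.max(0))
E
```

```text
165 177 204 231 259
ring (0.5954396724700928, 0.21956734359264374) (0.06481880694627762, 0.06546395272016525)
circ [0.5954 0.2196] 0.03243764443496319
ring eye [0.5951 0.2186 0.034 ]
dist 0.1163796398695652 yaw 1.6677204300699582
front edge [0.6986 0.0786 0.006 ] [0.4014 0.0487 0.006 ] 0.2986765422005267 1.6708625295539146
yaw 1.6708625295539146
tr [0.6874 0.206  0.303 ] [0.3879 0.1747 0.303 ] 0.301155366293729 yaw 1.6751161675753887
jug [ 0.6074 -0.2072  0.087 ] [ 0.637  -0.2346  0.087 ] [ 0.5631 -0.1697  0.06  ]
0.040367518454772114 -0.7470271136733124
0.058041535528612784 -0.7013216223511083
435 [ 0.6059 -0.2062] [ 0.5774 -0.2387] [ 0.6425 -0.1779]
```

```bash
cat >> h.py <<'E'
def Rlean(yaw,lean,flip=0):
    # z tool leans toward bearing yaw; tool x = bearing yaw+90 (flip 0): camera below/front
    c,s=np.cos(lean),np.sin(lean)
    M=np.array([[0,c,s],[1,0,0],[0,s,-c]])
    if flip: M=M@np.diag([-1,-1,1])
    return R.from_euler('z',yaw).as_matrix()@M
def wrist(Rm,q1,f):
    A=(R.from_euler('z',q1)*R.from_euler('y',f)).as_matrix().T@Rm@R.from_euler('z',np.pi).as_matrix().T
    q5=np.arccos(A[2,2]);q4=np.arctan2(A[1,2],A[0,2]);q6=np.arctan2(A[2,1],-A[2,0])
    if q4<-0.96: q4+=2*np.pi
    return np.array([q4,q5,q6])
E
python3 - <<'E'
from h import *
np.set_printoptions(precision=3,suppress=True)
s=monitor.sense();q=s['joint_pos']
print(wrist(R.from_quat(s['eef_rot']).as_matrix(),q[0],q[1]+q[2]),q)
L6=.3
for name,P,yaw in(("pick",(.607,-.207),-.725),("place",(.5953,.219),1.671),("mid",(.6,0),.5)):
  for lean in (.55,.7):
    for flip in (0,1):
      M=Rlean(yaw,lean,flip);w=np.array(P)-L6*M[:2,2];q1=np.arctan2(w[1],w[0])
      print(name,lean,flip,'q1',round(q1,2),'wr',np.linalg.norm(w).round(3),[wrist(M,q1,f) for f in(1.5,1.8,2.1)])
E
```

```text
[ 0.     1.272 -0.115] [-1.358  0.359  1.511  0.     1.272 -0.115]
pick 0.55 0 q1 -0.21 wr 0.5 [array([-0.285,  1.167, -1.004]), array([-0.342,  0.881, -0.896]), array([-0.472,  0.605, -0.721])]
pick 0.55 1 q1 -0.21 wr 0.5 [array([-0.285,  1.167,  2.137]), array([-0.342,  0.881,  2.245]), array([-0.472,  0.605,  2.42 ])]
pick 0.7 0 q1 -0.17 wr 0.469 [array([-0.401,  1.057, -0.921]), array([-0.501,  0.786, -0.758]), array([-0.725,  0.539, -0.477])]
pick 0.7 1 q1 -0.17 wr 0.469 [array([-0.401,  1.057,  2.22 ]), array([-0.501,  0.786,  2.384]), array([-0.725,  0.539,  2.665])]
place 0.55 0 q1 0.1 wr 0.614 [array([ 0.551,  1.63 , -3.102]), array([0.562, 1.375, 3.022]), array([0.618, 1.125, 2.847])]
place 0.55 1 q1 0.1 wr 0.614 [array([0.551, 1.63 , 0.039]), array([ 0.562,  1.375, -0.119]), array([ 0.618,  1.125, -0.295])]
place 0.7 0 q1 0.04 wr 0.615 [array([ 0.702,  1.661, -3.139]), array([0.707, 1.432, 2.95 ]), array([0.759, 1.208, 2.743])]
place 0.7 1 q1 0.04 wr 0.615 [array([0.702, 1.661, 0.002]), array([ 0.707,  1.432, -0.192]), array([ 0.759,  1.208, -0.398])]
mid 0.55 0 q1 -0.16 wr 0.468 [array([ 0.35 ,  1.212, -2.284]), array([ 0.411,  0.933, -2.41 ]), array([ 0.546,  0.666, -2.603])]
mid 0.55 1 q1 -0.16 wr 0.468 [array([0.35 , 1.212, 0.858]), array([0.411, 0.933, 0.731]), array([0.546, 0.666, 0.539])]
mid 0.7 0 q1 -0.21 wr 0.44 [array([ 0.486,  1.124, -2.379]), array([ 0.586,  0.865, -2.561]), array([ 0.794,  0.632, -2.841])]
mid 0.7 1 q1 -0.21 wr 0.44 [array([0.486, 1.124, 0.763]), array([0.586, 0.865, 0.581]), array([0.794, 0.632, 0.3  ])]
```

```bash
python3 - <<'E'
from h import *
im=cv2.imread("pics/side0.png");cv2.imwrite("pics/sA.png",cv2.resize(im[60:220,440:560],None,fx=3.7,fy=3.7,interpolation=cv2.INTER_CUBIC))
im=cv2.imread("pics/top0.png");cv2.imwrite("pics/sB.png",cv2.resize(im[380:480,480:640],None,fx=4,fy=4,interpolation=cv2.INTER_CUBIC))
print(proj("side",np.array([.193,-.568,.223])), campose("wrist")[1][:3,3], proj("side",campose("wrist")[1][:3,3]), proj("top",campose("wrist")[1][:3,3]))
E
```

```text
[487.96561973 136.7698471 ] [ 0.26381969 -0.54258731  0.38330255] [472.02662903  79.17219404] [583.56777626 411.17009235]
```

View pics/sA.png

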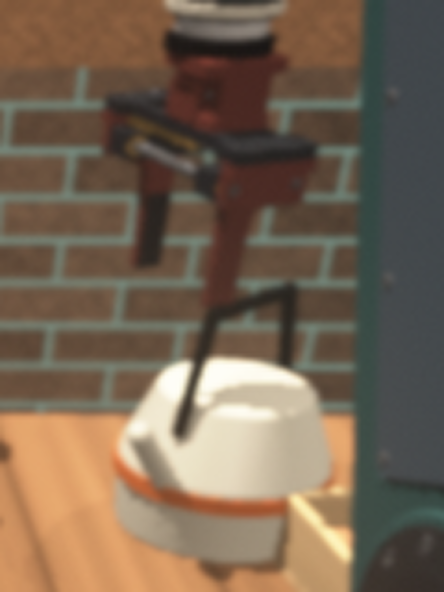

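View pics/sB.png

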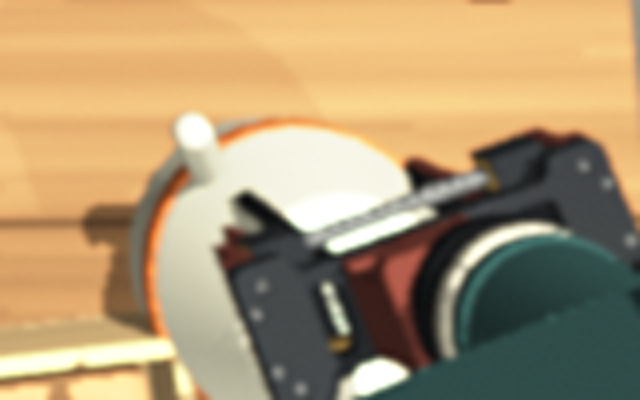

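```bash
cat >> h.py <<'E'
def plan(P,Rm,g,n=None,P0=None,R0=None,vmax=.045,wmax=.14,nd=2):
    """print rounded rows from (P0,R0) [default measured] to (P,Rm)"""
    s=monitor.sense()
    p=np.array(s['tcp_pos'] if P0 is None else P0,float);M=R.from_quat(s['eef_rot']) if R0 is None else R.from_matrix(R0)
    Rt=R.from_matrix(Rm)
    tot=(M.inv()*Rt).magnitude();dist=np.linalg.norm(P-p)
    if n is None:n=int(max(np.ceil(tot/wmax),np.ceil(dist/vmax),1))
    p0,M0=p.copy(),M;rv=(M0.inv()*Rt).as_rotvec();out=[]
    for i in range(1,n+1):
        pt=p0+(np.array(P)-p0)*i/n;Mt=M0*R.from_rotvec(rv*i/n)
        d=np.round(M.inv().apply(pt-p)*100,nd);r=np.round((M.inv()*Mt).as_rotvec(),3)
        out.append(f"{g} "+" ".join(f"{x:g}" for x in list(d)+list(r)))
        p=p+M.apply(d/100);M=M*R.from_rotvec(r)
    for i in range(0,len(out),12):print("; ".join(out[i:i+12]));print()
    print(n,"rows; end",p.round(4),"dist %.3f rot %.2f"%(dist,tot))
    return p,M.as_matrix()
def st():
    s=monitor.sense();np.set_printoptions(precision=4,suppress=True)
    print('t',round(s['t'],2),'tcp',s['tcp_pos'],'q',s['joint_pos'],'F',s['wrist_force'],'gap',round(s['finger_gap'],4))
JUG=np.array([.607,-.207]);JY=-.725;RING=np.array([.5953,.219]);SY=1.671
def tcp(xy,zg,M): return np.array([xy[0],xy[1],zg])+.019*M[:,2]
E
python3 -m crank '8.78 0 0 -4 0 0 0;8.78 0 0 -4 0 0 0'
python3 - <<'E'
from h import *
st()
M=Rlean(JY,.70,1);P=tcp(JUG,.068,M)-.13*M[:,2]
print(P);plan(P,M,8.78)
E
```

```text
t: 0.35
tcp_pos: [0.1929, -0.5667, 0.3018]
eef_rot: [0.813, -0.582, -0.002, -0.002]
wrist_force: [-0.4, -1.3, 1.0]
finger_gap: 0.0877
t 0.35 tcp [ 0.1929 -0.5667  0.3018] q [-1.3581  0.3004  1.3994  0.      1.4464 -0.1151] F [-0.439  -1.3145  0.9779] gap 0.0877
[ 0.5535 -0.1596  0.1529]
8.78 -2.07 -3.63 1.16 0.049 0.029 0.077; 8.78 -2.37 -3.41 1.26 0.049 0.028 0.078; 8.78 -2.66 -3.14 1.36 0.049 0.029 0.077; 8.78 -2.94 -2.86 1.42 0.048 0.029 0.078; 8.78 -3.19 -2.55 1.46 0.049 0.028 0.077; 8.78 -3.42 -2.22 1.49 0.049 0.029 0.077; 8.78 -3.61 -1.88 1.48 0.049 0.028 0.078; 8.78 -3.79 -1.52 1.47 0.049 0.029 0.077; 8.78 -3.94 -1.15 1.41 0.049 0.029 0.078; 8.78 -4.05 -0.77 1.35 0.048 0.028 0.077; 8.78 -4.13 -0.39 1.27 0.049 0.029 0.078; 8.78 -4.18 -0.01 1.15 0.049 0.029 0.077

8.78 -4.2 0.36 1.02 0.049 0.028 0.077

13 rows; end [ 0.5535 -0.1596  0.1529] dist 0.564 rot 1.25
```

```bash
python3 -m crank '8.78 -2.07 -3.63 1.16 0.049 0.029 0.077; 8.78 -2.37 -3.41 1.26 0.049 0.028 0.078; 8.78 -2.66 -3.14 1.36 0.049 0.029 0.077; 8.78 -2.94 -2.86 1.42 0.048 0.029 0.078; 8.78 -3.19 -2.55 1.46 0.049 0.028 0.077; 8.78 -3.42 -2.22 1.49 0.049 0.029 0.077; 8.78 -3.61 -1.88 1.48 0.049 0.028 0.078; 8.78 -3.79 -1.52 1.47 0.049 0.029 0.077'
python3 -c "from h import *;st()"
python3 -m crank '8.78 -3.94 -1.15 1.41 0.049 0.029 0.078; 8.78 -4.05 -0.77 1.35 0.048 0.028 0.077; 8.78 -4.13 -0.39 1.27 0.049 0.029 0.078; 8.78 -4.18 -0.01 1.15 0.049 0.029 0.077; 8.78 -4.2 0.36 1.02 0.049 0.028 0.077; 8.78 0 0 0 0 0 0; 8.78 0 0 0 0 0 0'
python3 - <<'E'
from h import *
st()
K=campose("wrist");im,d=capture("wrist");cv2.imwrite("pics/w1.png",im);np.savez("pics/w1.npz",d=d,K=K[0],T=K[1])
E
```

```text
t: 1.15
tcp_pos: [0.4156, -0.3168, 0.21]
eef_rot: [-0.576, 0.787, -0.203, 0.091]
wrist_force: [-0.2, -0.4, -0.0]
finger_gap: 0.0881
t 1.15 tcp [ 0.4156 -0.3168  0.21  ] q [-0.9053  0.0687  2.053   0.2854  0.6201  0.7724] F [-0.1763 -0.4391 -0.0219] gap 0.0881
t: 1.85
tcp_pos: [0.4748, -0.2432, 0.1724]
eef_rot: [-0.474, 0.835, -0.261, 0.094]
wrist_force: [-0.9, -0.6, -0.5]
finger_gap: 0.0877
t 1.85 tcp [ 0.4748 -0.2432  0.1724] q [-0.538   0.1459  2.1688 -0.3267  0.2852  1.8592] F [-0.8765 -0.5745 -0.5227] gap 0.0877
```

View pics/w1.png

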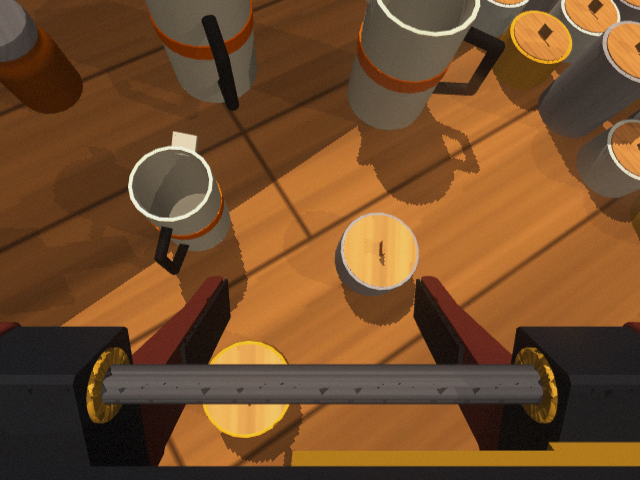

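```bash
cat >> h.py <<'E'
SAM=[([-1.35803926e+00,3.59518244e-01,1.51142146e+00,0,1.27251971e+00,-1.15125954e-01],[0.19305767,-0.56735745,0.22180591]),
([-1.3581,.3004,1.3994,0,1.4464,-.1151],[.1929,-.5667,.3018]),
([-0.9053,0.0687,2.053,0.2854,0.6201,0.7724],[0.4156,-0.3168,0.21]),
([-0.538,0.1459,2.1688,-0.3267,0.2852,1.8592],[0.4748,-0.2432,0.1724])]
def fk(q,k):
    a1,h,L2,L4,a3,L6=k
    R1=R.from_euler('z',q[0]);f=q[1]+q[2]
    Rm=(R1*R.from_euler('y',f)*R.from_euler('z',q[3])*R.from_euler('y',q[4])*R.from_euler('z',q[5]+np.pi)).as_matrix()
    wc=R1.apply([a1+L2*np.sin(q[1])+L4*np.sin(f)+a3*np.cos(f),0,h+L2*np.cos(q[1])+L4*np.cos(f)-a3*np.sin(f)])
    return wc+L6*Rm[:,2],Rm
from scipy.optimize import least_squares
def fitk():
    r=least_squares(lambda k:np.concatenate([fk(q,k)[0]-p for q,p in SAM]+[1e-4*(k-np.array([.03,.4,.45,.45,0,.25]))]),[.03,.4,.45,.45,0,.25],x_scale=.1)
    return r.x
LO=np.array([-2.97,-1.01,.21,-.96,.2,-2.98]);HI=np.array([2.97,2.36,2.38,4.11,2.71,2.98])
def ik(P,Rm,q0,k):
    def e(q):
        p,M=fk(q,k);return np.concatenate([(p-P)*5,(R.from_matrix(M).inv()*R.from_matrix(Rm)).as_rotvec()])
    r=least_squares(e,np.clip(q0,LO+.01,HI-.01),bounds=(LO,HI));return r.x,np.abs(r.fun).max()
E
python3 - <<'E'
from h import *
np.set_printoptions(precision=3,suppress=True)
k=fitk();print(k,[np.abs(fk(q,k)[0]-p).max() for q,p in SAM])
s=monitor.sense();q=s['joint_pos']
for lean in(.5,.55,.6,.7):
  M=Rlean(JY,lean,1)
  for b in(.13,.07,0): print(lean,b,*ik(tcp(JUG,.068,M)-b*M[:,2],M,q,k))
  M=Rlean(SY,lean,1)
  for b in(.1,0): print('pl',lean,b,*ik(tcp(RING,.068+.034,M)-b*M[:,2],M,[.1,.5,1.3,.7,1.4,-.1],k))
E
```

```text
[-0.088  0.369  0.703  0.506  0.169  0.501] [np.float64(0.06813620125390797), np.float64(0.06675858840061394), np.float64(0.04009289539795735), np.float64(0.06982344995198006)]
0.5 0.13 [-0.032  0.258  1.972 -0.58   0.593  2.698] 9.401368572525826e-13
0.5 0.07 [-0.077  0.366  1.972 -0.669  0.485  2.767] 3.0576097209689124e-11
0.5 0 [-0.124  0.493  1.956 -0.814  0.382  2.89 ] 1.802724636235098e-14
pl 0.5 0.1 [-0.093  0.496  1.531  0.516  1.262 -0.391] 1.1379786002407855e-14
pl 0.5 0 [-0.017  0.588  1.595  0.565  1.094 -0.417] 2.2104679198164945e-11
0.55 0.13 [ 0.013  0.263  2.019 -0.729  0.556  2.88 ] 2.725447353912891e-09
0.55 0.07 [-0.041  0.374  2.014 -0.854  0.453  2.98 ] 0.00016346057942881798
0.55 0 [-0.117  0.495  1.972 -0.906  0.366  2.98 ] 0.028311543073723945
pl 0.55 0.1 [-0.133  0.517  1.53   0.559  1.283 -0.447] 2.6367796834847468e-15
pl 0.55 0 [-0.051  0.605  1.595  0.612  1.117 -0.475] 3.486377853079148e-12
0.6 0.13 [ 0.035  0.265  2.049 -0.818  0.534  2.98 ] 0.023727205240232144
0.6 0.07 [-0.046  0.371  2.023 -0.869  0.438  2.98 ] 0.046349760480318226
0.6 0 [-0.122  0.492  1.975 -0.919  0.357  2.98 ] 0.07274267316238496
pl 0.6 0.1 [-0.17   0.54   1.528  0.599  1.307 -0.5  ] 1.1102230246251565e-15
pl 0.6 0 [-0.083  0.624  1.593  0.657  1.142 -0.53 ] 8.11416255366848e-13
0.7 0.13 [ 0.025  0.259  2.076 -0.847  0.491  2.98 ] 0.11888589127856443
0.7 0.07 [-0.056  0.366  2.04  -0.896  0.408  2.98 ] 0.13944206176802368
0.7 0 [-0.132  0.486  1.981 -0.945  0.34   2.98 ] 0.16178644807228207
pl 0.7 0.1 [-0.238  0.592  1.519  0.671  1.359 -0.596] 1.6653345369377348e-15
pl 0.7 0 [-0.142  0.668  1.586  0.736  1.199 -0.63 ] 5.645484080218921e-14
```

```bash
python3 - <<'E'
s=open('h.py').read()
s=s.replace("a1,h,L2,L4,a3,L6=k","a1,h,L2,L4,a3,L6,dl=k").replace("+a3*np.cos(f),0,h","+a3*np.cos(f),dl,h").replace("[.03,.4,.45,.45,0,.25]","[.03,.4,.45,.45,0,.25,.06]")
open('h.py','w').write(s)
E
python3 - <<'E'
from h import *
np.set_printoptions(precision=3,suppress=True)
k=fitk();print(k,[np.abs(fk(q,k)[0]-p).max() for q,p in SAM])
s=monitor.sense();q=s['joint_pos'];print(fk(q,k)[1].T@R.from_quat(s['eef_rot']).as_matrix())
for fl in(0,1):
 for lean in(.5,.6,.7):
  M=Rlean(JY,lean,fl)
  for b in(.13,0): print(fl,lean,b,*ik(tcp(JUG,.068,M)-b*M[:,2],M,q if fl else q-[0,0,0,0,0,3.14],k))
  M=Rlean(SY,lean,fl)
  for b in(.1,0): print('pl',lean,b,*ik(tcp(RING,.068+.034,M)-b*M[:,2],M,[.1,.5,1.3,.7,1.4,-.1 if fl else 2.9],k))
E
```

```text
[0.    0.267 0.611 0.434 0.112 0.381 0.069] [np.float64(1.0672372202424896e-05), np.float64(1.5815620122566765e-05), np.float64(2.2578900284425663e-05), np.float64(2.1432024248202453e-05)]
[[ 1.  0. -0.]
 [-0.  1. -0.]
 [ 0.  0.  1.]]
0 0.5 0.13 [-0.276  0.26   1.98  -0.459  0.488 -0.759] 1.4551851390542938e-10
0 0.5 0 [-0.332  0.519  1.961 -0.77   0.267 -0.47 ] 2.289834988289385e-15
pl 0.5 0.1 [-0.114  0.48   1.575  0.517  1.248  2.72 ] 1.1102230246251565e-15
pl 0.5 0 [-0.037  0.587  1.648  0.576  1.06   2.678] 8.699878924905979e-13
0 0.6 0.13 [-0.23   0.265  2.075 -0.824  0.374 -0.363] 7.043349375956964e-10
0 0.6 0 [-0.329  0.518  1.982 -0.96   0.236 -0.28 ] 0.06321153947436427
pl 0.6 0.1 [-0.176  0.514  1.583  0.602  1.285  2.619] 1.6653345369377348e-15
pl 0.6 0 [-0.087  0.615  1.655  0.67   1.104  2.573] 8.770761894538737e-14
0 0.7 0.13 [-0.217  0.264  2.11  -0.96   0.345 -0.217] 0.07631079468693781
0 0.7 0 [-0.336  0.511  1.983 -0.96   0.224 -0.288] 0.15347258286709112
pl 0.7 0.1 [-0.233  0.557  1.588  0.678  1.33   2.527] 5.221517662690189e-16
pl 0.7 0 [-0.133  0.649  1.659  0.
[... 249 characters left out ...]
.1102230246251565e-15
pl 0.5 0 [-0.037  0.587  1.648  0.576  1.06  -0.464] 2.649397628368133e-12
1 0.6 0.13 [-0.23   0.265  2.075 -0.824  0.374  2.779] 1.4920426005815559e-12
1 0.6 0 [-0.329  0.518  1.982 -0.96   0.236  2.862] 0.06321153549619751
pl 0.6 0.1 [-0.176  0.514  1.583  0.602  1.285 -0.522] 1.6653345369377348e-15
pl 0.6 0 [-0.087  0.615  1.655  0.67   1.104 -0.569] 3.5360603334311236e-13
1 0.7 0.13 [-0.217  0.264  2.11  -0.96   0.345  2.925] 0.07631080185318054
1 0.7 0 [-0.336  0.511  1.983 -0.96   0.224  2.853] 0.15347257786386012
pl 0.7 0.1 [-0.233  0.557  1.588  0.678  1.33  -0.614] 5.551115123125783e-16
pl 0.7 0 [-0.133  0.649  1.659  0.755  1.155 -0.664] 2.9976021664879227e-14
```

The wrist view shows the small jug's rim centred near (171,183), lip at (184,141) and handle at (168,250). The tins are at (380,252) and (247,390).

The arm model fits to 0.02 mm. It shows that a leaning pick here is close to the wrist singularity. So I'll pick straight down, set the jug on the bench already turned, then regrip it leaning.

```bash
python3 - <<'E'
from h import *
np.set_printoptions(precision=4,suppress=True)
f=np.load("pics/w1.npz");KT=(f['K'],f['T']);C=cloud("wrist",f['d'],KT)
im=cv2.imread("pics/w1.png")
# rim points via depth height
m=(C[...,2]>.085)&(C[...,2]<.094);m[:, :110]=0;m[:,240:]=0;m[:120]=0;m[260:]=0
P=C[m][:,:2];print(len(P),C[m][:,2].mean(),P.min(0),P.max(0))
c=JUG.copy()
for _ in range(5):
    Q=P[np.abs(np.linalg.norm(P-c,axis=1)-.0285)<.004]
    a=np.c_[2*Q,np.ones(len(Q))];s=np.linalg.lstsq(a,(Q**2).sum(1),rcond=None)[0];c=s[:2]
print("rim",c,np.sqrt(s[2]+c@c),len(Q))
l=P[np.linalg.norm(P-c,axis=1)>.033].mean(0);print("lip",l,np.linalg.norm(l-c),np.arctan2(*(l-c)[::-1]))
# handle black pixels
b=(im.max(2)<55);b[:, :145]=0;b[:,195:]=0;b[:222]=0;b[275:]=0
H=C[b];H=H[(H[:,2]>.01)&(H[:,2]<.085)];h=H[:,:2].mean(0);print("handle",len(H),h,np.linalg.norm(h-c),np.arctan2(*(c-h)[::-1]),H[:,2].min(),H[:,2].max())
k=fitk();q=monitor.sense()['joint_pos']
np.set_printoptions(precision=3,suppress=True)
M=Rlean(JY,0,1);print(M)
for z in(.068,.15,.2):print(*ik(tcp(JUG,z,M),M,q,k))
S=np.array([.60,-.08])
M=Rlean(SY,0,1)
for z in(.068,.12):print('set',*ik(tcp(S,z,M),M,[-.2,.4,2,0,.7,-.3],k))
M=Rlean(SY,.65,1)
for b in(.1,0):print('re',*ik(tcp(S,.068,M)-b*M[:,2],M,[-.3,.4,2,.5,1,-.3],k))
E
```

```text
1713 0.08849232083725823 [ 0.5757 -0.2396] [ 0.6411 -0.1751]
rim [ 0.6054 -0.2051] 0.02828039267237273 1391
lip [ 0.6328 -0.2293] 0.03657314437299105 -0.7240048731899327
handle 783 [ 0.5719 -0.1765] 0.04402172575369218 -0.708417531976241 0.022017170790062823 0.07611760325412342
[[-0.663 -0.748  0.   ]
 [-0.748  0.663  0.   ]
 [ 0.     0.    -1.   ]]
[-0.436  0.602  1.577  0.     0.962  1.859] 1.0163638308749944e-09
[-0.436  0.505  1.514  0.     1.122  1.859] 1.0712935009624347e-10
[-0.436  0.454  1.464  0.     1.223  1.859] 9.647345289772064e-10
set [-0.247  0.563  1.663  0.     0.916 -0.347] 1.1180327497140041e-10
set [-0.247  0.495  1.625  0.     1.022 -0.347] 1.8494178032729084e-10
re [-0.614  0.69   1.367  0.475  1.549 -0.839] 2.19824158875781e-13
re [-0.547  0.75   1.492  0.516  1.36  -0.878] 2.7755575615628914e-15
```

```bash
sed -i 's/^JUG=.*/JUG=np.array([.606,-.206]);JY=-.716;RING=np.array([.5953,.219]);SY=1.671/' h.py; python3 - <<'E'
from h import *
st();M=Rlean(JY,0,1);P=tcp(JUG,.17,M);plan(P,M,8.78,wmax=.12,vmax=.03)
E
```

```text
t 1.9 tcp [ 0.4749 -0.2437  0.1727] q [-0.5387  0.1456  2.1684 -0.3266  0.2851  1.8599] F [-0.1279 -0.9348 -1.1364] gap 0.0875
8.78 -2.07 -1.41 1.17 -0.112 -0.009 0.034; 8.78 -2.11 -1.45 1.02 -0.113 -0.009 0.035; 8.78 -2.15 -1.49 0.88 -0.112 -0.009 0.034; 8.78 -2.2 -1.51 0.73 -0.113 -0.009 0.034; 8.78 -2.24 -1.5 0.58 -0.112 -0.01 0.035

5 rows; end [ 0.6059 -0.206   0.151 ] dist 0.138 rot 0.59
```

```bash
python3 -m crank '8.78 -2.07 -1.41 1.17 -0.112 -0.009 0.034; 8.78 -2.11 -1.45 1.02 -0.113 -0.009 0.035; 8.78 -2.15 -1.49 0.88 -0.112 -0.009 0.034; 8.78 -2.2 -1.51 0.73 -0.113 -0.009 0.034; 8.78 -2.24 -1.5 0.58 -0.112 -0.01 0.035; 8.78 0 0 0 0 0 0; 8.78 0 0 0 0 0 0'
python3 - <<'E'
from h import *
st()
M=Rlean(JY,0,1);P=tcp(JUG,.069,M);plan(P,M,8.78)
K=campose("wrist");im,d=capture("wrist");cv2.imwrite("pics/w2.png",im);np.savez("pics/w2.npz",d=d,K=K[0],T=K[1])
C=cloud("wrist",d,K)
m=(C[...,2]>.085)&(C[...,2]<.094);P=C[m][:,:2];c=JUG
P=P[np.linalg.norm(P-c,axis=1)<.06]
for _ in range(5):
    Q=P[np.abs(np.linalg.norm(P-c,axis=1)-.0285)<.004]
    a=np.c_[2*Q,np.ones(len(Q))];s=np.linalg.lstsq(a,(Q**2).sum(1),rcond=None)[0];c=s[:2]
print("rim",c,np.sqrt(s[2]+c@c),len(Q))
l=P[np.linalg.norm(P-c,axis=1)>.034].mean(0);print("lip",l,np.linalg.norm(l-c),np.arctan2(*(l-c)[::-1]))
E
```

```text
t: 2.6
tcp_pos: [0.6065, -0.2069, 0.1502]
eef_rot: [-0.414, 0.91, 0.0, 0.001]
wrist_force: [-0.9, -0.5, 0.7]
finger_gap: 0.0877
t 2.6 tcp [ 0.6065 -0.2069  0.1502] q [-0.4379  0.4833  1.4982  0.0025  1.1592  1.8487] F [-0.8977 -0.4859  0.7071] gap 0.0877
8.78 -0 0.03 3.34 -0 0.001 -0; 8.78 -0.01 0.04 3.34 -0 0.001 -0.001; 8.78 -0.01 0.03 3.34 -0 0 0

3 rows; end [ 0.606 -0.206  0.05 ] dist 0.100 rot 0.00
rim [ 0.6068 -0.2055] 0.028355409517145182 1708
lip [ 0.6349 -0.2305] 0.037554497236416164 -0.727606870598641
```

View pics/w2.png

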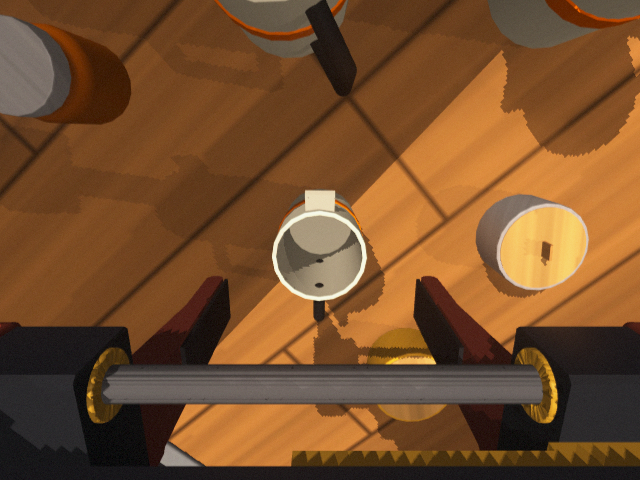

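The jug is centred between the fingers, with rim at (319,255), lip at (320,200) and handle at (319,308). Next I'll go down and grip.

```bash
python3 -m crank '8.78 0 0.02 3.4 0 0 0; 8.78 0 0.04 3.4 0 0 0; 8.78 0 0.04 3.2 0 0 0; 8.78 0 0 0 0 0 0; 5 0 0 0 0 0 0; 5 0 0 0 0 0 0; 5 0 0 0 0 0 0; 5 0 0 0 0 0 0; 5 0 0 0 0 0 0; 5 0 0 0 0 0 0' 20
python3 -c "
from h import *;st()"
```

```text
t: 3.65
tcp_pos: [0.6067, -0.2058, 0.0528]
eef_rot: [-0.414, 0.91, -0.001, 0.002]
wrist_force: [0.4, 1.6, 7.0]
finger_gap: 0.0609
t 3.65 tcp [ 0.6067 -0.2058  0.0528] q [-0.4353  0.5945  1.5804  0.001   0.9629  1.8525] F [0.4184 1.604  7.0307] gap 0.0609
```

```bash
python3 -m crank '5 0 0 0 0 0 0; 5 0 0 -1 0 0 0; 5 0 0 -2 0 0 0; 5 0 0 -2 0 0 0; 5 0 0 0 0 0 0'
python3 - <<'E'
from h import *
st()
im,d=capture("wrist");cv2.imwrite("pics/w3.png",im)
E
```

```text
t: 4.15
tcp_pos: [0.607, -0.2063, 0.1038]
eef_rot: [-0.414, 0.91, -0.002, 0.002]
wrist_force: [0.8, -0.1, -3.4]
finger_gap: 0.0611
t 4.15 tcp [ 0.607  -0.2063  0.1038] q [-0.4356  0.5321  1.5436  0.0006  1.0603  1.8525] F [ 0.7669 -0.1369 -3.4406] gap 0.0611
```

View pics/w3.png

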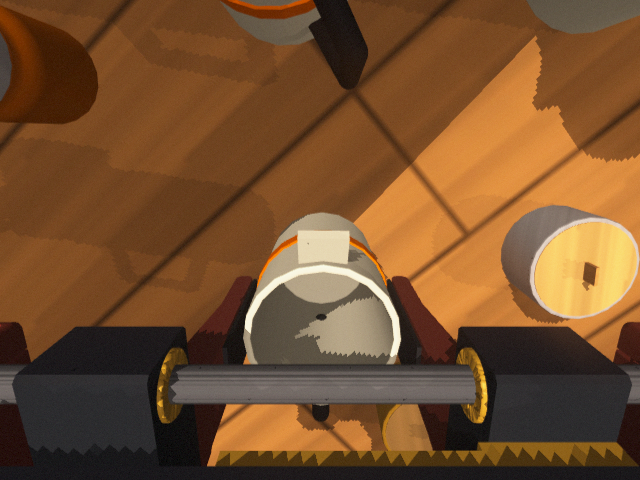

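The jug is held and lifted about 5 cm, with rim centre near (322,318) and lip at (323,247). Next I'll turn it to the station yaw above the staging spot.

```bash
python3 - <<'E'
from h import *
st();M=Rlean(SY,0,1);P=np.array([.60,-.08,.110]);plan(P,M,5,wmax=.125)
E
```

```text
t 4.2 tcp [ 0.6061 -0.2059  0.1023] q [-0.4356  0.5336  1.5454  0.0007  1.0591  1.8526] F [-0.5396  0.3818 -3.6582] gap 0.0609
5 -0.45 0.44 -0.04 -0 -0 -0.119; 5 -0.51 0.38 -0.04 -0 -0 -0.12; 5 -0.54 0.31 -0.04 -0 -0.001 -0.119; 5 -0.58 0.25 -0.04 -0.001 0 -0.12; 5 -0.6 0.18 -0.03 0 0 -0.119; 5 -0.62 0.11 -0.04 -0 -0 -0.12; 5 -0.63 0.03 -0.04 -0 -0 -0.119; 5 -0.63 -0.05 -0.04 -0 -0 -0.119; 5 -0.62 -0.11 -0.04 -0 -0.001 -0.12; 5 -0.6 -0.2 -0.04 -0.001 0 -0.119; 5 -0.57 -0.26 -0.03 0 0 -0.12; 5 -0.54 -0.33 -0.04 -0 -0 -0.119

5 -0.5 -0.39 -0.04 -0 -0 -0.12; 5 -0.44 -0.44 -0.04 -0 -0 -0.119; 5 -0.39 -0.5 -0.04 -0.001 -0.001 -0.119; 5 -0.33 -0.54 -0.03 0 0 -0.12; 5 -0.26 -0.57 -0.04 0 0 -0.119; 5 -0.19 -0.6 -0.04 -0 0 -0.12; 5 -0.12 -0.62 -0.04 -0 -0 -0.119; 5 -0.04 -0.63 -0.04 -0 -0 -0.12

20 rows; end [ 0.6  -0.08  0.11] dist 0.126 rot 2.39
```

```bash
python3 -m crank '5 -0.45 0.44 -0.04 0 0 -0.119; 5 -0.51 0.38 -0.04 0 0 -0.12; 5 -0.54 0.31 -0.04 0 0 -0.119; 5 -0.58 0.25 -0.04 0 0 -0.12; 5 -0.6 0.18 -0.03 0 0 -0.119; 5 -0.62 0.11 -0.04 0 0 -0.12; 5 -0.63 0.03 -0.04 0 0 -0.119; 5 -0.63 -0.05 -0.04 0 0 -0.119; 5 -0.62 -0.11 -0.04 0 0 -0.12; 5 -0.6 -0.2 -0.04 0 0 -0.119; 5 -0.57 -0.26 -0.03 0 0 -0.12; 5 -0.54 -0.33 -0.04 0 0 -0.119'
python3 -m crank '5 -0.5 -0.39 -0.04 0 0 -0.12; 5 -0.44 -0.44 -0.04 0 0 -0.119; 5 -0.39 -0.5 -0.04 0 0 -0.119; 5 -0.33 -0.54 -0.03 0 0 -0.12; 5 -0.26 -0.57 -0.04 0 0 -0.119; 5 -0.19 -0.6 -0.04 0 0 -0.12; 5 -0.12 -0.62 -0.04 0 0 -0.119; 5 -0.04 -0.63 -0.04 0 0 -0.12; 5 0 0 0 0 0 0; 5 0 0 0 0 0 0; 5 0 0 0 0 0 0'
python3 - <<'E'
from h import *
st()
im,d=capture("wrist");cv2.imwrite("pics/w4.png",im)
im,d=capture("side");cv2.imwrite("pics/s4.png",im[180:480,150:550].repeat(2,0).repeat(2,1))
M=Rlean(SY,0,1);plan(np.array([.60,-.08,.054]),M,5,n=6)
E
```

```text
t: 5.4
tcp_pos: [0.6004, -0.1293, 0.104]
eef_rot: [0.911, -0.413, -0.001, -0.0]
wrist_force: [0.5, 0.6, -3.3]
finger_gap: 0.0609
t: 6.5
tcp_pos: [0.5988, -0.0798, 0.1081]
eef_rot: [0.999, 0.049, 0.0, -0.0]
wrist_force: [0.3, -0.2, -3.4]
finger_gap: 0.0604
t 6.5 tcp [ 0.5988 -0.0798  0.1081] q [-0.247   0.4844  1.6221  0.0004  1.0351 -0.3452] F [ 0.3198 -0.1843 -3.3998] gap 0.0604
5 0.02 0 0.91 -0 -0 -0; 5 0.01 0.01 0.9 -0 -0 -0; 5 0.02 0 0.91 -0 -0 -0.001; 5 0.01 0.01 0.91 -0 -0 0; 5 0.02 0 0.9 -0 -0 -0; 5 0.01 0 0.91 -0 -0.001 -0

6 rows; end [ 0.6   -0.08   0.054] dist 0.054 rot 0.00
```

View pics/s4.png

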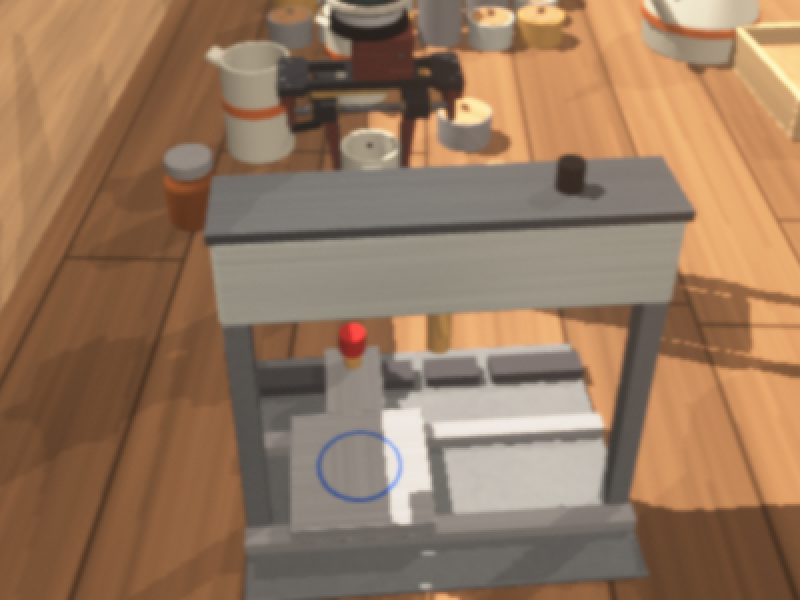

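View pics/w4.png

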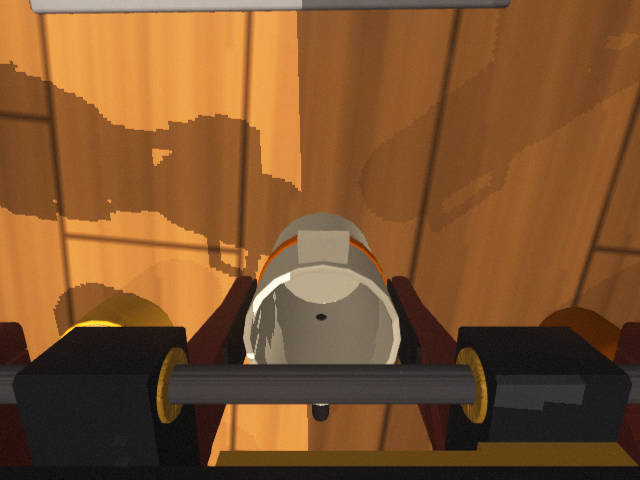

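The jug hangs upright, lip toward the station, and the station's front edge is level in the wrist view (35,10 to 505,5). Lowering it to the bench.

```bash
python3 -m crank '5 0 0 1 0 0 0; 5 0 0 1 0 0 0; 5 0 0 1 0 0 0; 5 0 0 1 0 0 0; 5 0 0 0.7 0 0 0; 5 0 0 0.4 0 0 0; 5 0 0 0.2 0 0 0; 5 0 0 0 0 0 0;5 0 0 0 0 0 0'
python3 -m crank '5 0 0 0.1 0 0 0; 5 0 0 0 0 0 0'
python3 -m crank '5 0 0 0.1 0 0 0; 5 0 0 0 0 0 0'
```

```text
t: 7.5
tcp_pos: [0.5995, -0.0796, 0.056]
eef_rot: [0.999, 0.05, 0.001, -0.0]
wrist_force: [0.4, 0.0, -3.6]
finger_gap: 0.0609
t: 7.7
tcp_pos: [0.5993, -0.0795, 0.0549]
eef_rot: [0.999, 0.05, 0.001, -0.0]
wrist_force: [-0.3, 0.1, -3.3]
finger_gap: 0.0605
t: 7.9
tcp_pos: [0.5991, -0.0795, 0.0536]
eef_rot: [0.999, 0.05, 0.0, -0.0]
wrist_force: [0.4, 0.2, -2.9]
finger_gap: 0.0606
```

```bash
python3 -m crank '5 0 0 0.1 0 0 0; 5 0 0 0 0 0 0'
python3 -m crank '5 0 0 0.1 0 0 0; 5 0 0 0 0 0 0'
```

```text
t: 8.1
tcp_pos: [0.5993, -0.0796, 0.0528]
eef_rot: [0.999, 0.05, 0.001, -0.0]
wrist_force: [-0.5, -0.3, -1.0]
finger_gap: 0.0604
t: 8.3
tcp_pos: [0.5993, -0.0797, 0.0528]
eef_rot: [0.999, 0.05, 0.001, 0.0]
wrist_force: [-2.2, -0.0, 7.9]
finger_gap: 0.0609
```

On the bench. Release, then go up.

```bash
python3 -m crank '5 0 0 -0.1 0 0 0; 8.78 0 0 0 0 0 0; 8.78 0 0 0 0 0 0; 8.78 0 0 0 0 0 0;8.78 0 0 0 0 0 0; 8.78 0 0 -3 0 0 0; 8.78 0 0 -4 0 0 0; 8.78 0 0 -3 0 0 0; 8.78 0 0 0 0 0 0; 8.78 0 0 0 0 0 0'
cat >> h.py <<'E'
def jug(c,z0,name):
    K=campose("wrist");im,d=capture("wrist");cv2.imwrite(f"pics/{name}.png",im)
    C=cloud("wrist",d,K)
    m=(C[...,2]>z0+.085)&(C[...,2]<z0+.094);P=C[m][:,:2];c=np.array(c)
    P=P[np.linalg.norm(P-c,axis=1)<.06]
    for _ in range(5):
        Q=P[np.abs(np.linalg.norm(P-c,axis=1)-.0285)<.004]
        a=np.c_[2*Q,np.ones(len(Q))];s=np.linalg.lstsq(a,(Q**2).sum(1),rcond=None)[0];c=s[:2]
    print("rim",c,np.sqrt(s[2]+c@c),len(Q))
    l=P[(np.linalg.norm(P-c,axis=1)>.034)&(np.linalg.norm(P-c,axis=1)<.045)].mean(0);print("lip",l,np.linalg.norm(l-c),np.arctan2(*(l-c)[::-1]))
    return c
E
python3 - <<'E'
from h import *
st();c=jug([.6,-.08],0,"w5");JJ=c
M=Rlean(SY,.65,1);P=tcp(JJ,.068,M)-.12*M[:,2];print(P);plan(P,M,8.78)
np.set_printoptions(precision=3)
k=fitk();q=monitor.sense()['joint_pos'];print(ik(P,M,q,k))
E
```

```text
t: 9.3
tcp_pos: [0.5995, -0.0797, 0.1532]
eef_rot: [0.999, 0.05, 0.001, 0.0]
wrist_force: [-0.7, -0.8, 0.0]
finger_gap: 0.0878
t 9.3 tcp [ 0.5995 -0.0797  0.1532] q [-0.2466  0.4322  1.5807  0.0005  1.1264 -0.3473] F [-0.6756 -0.7767  0.0014] gap 0.0878
rim [ 0.5976 -0.0778] 0.02838008131441889 1674
lip [ 0.5941 -0.0404] 0.03757135864861807 1.6635733655713205
[ 0.6037 -0.1386  0.1484]
8.78 -0.02 1.19 0.07 0.13 0 0; 8.78 -0.01 1.19 -0.08 0.13 0 0; 8.78 -0.02 1.16 -0.24 0.13 0 0; 8.78 -0.01 1.13 -0.38 0.13 0 0; 8.78 -0.02 1.06 -0.53 0.129 0 0

5 rows; end [ 0.6036 -0.1385  0.1484] dist 0.060 rot 0.65
(array([-0.626,  0.677,  1.347,  0.47 ,  1.584, -0.834]), np.float64(6.938893903907228e-16))
```

View pics/w5.png

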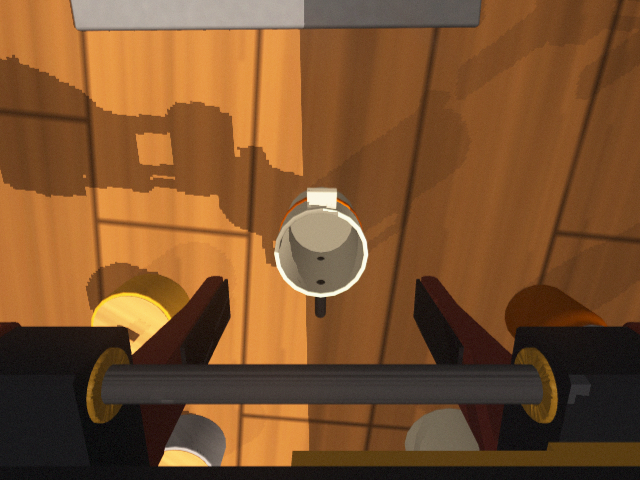

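```bash
python3 -m crank '8.78 -0.02 1.19 0.07 0.13 0 0; 8.78 -0.01 1.19 -0.08 0.13 0 0; 8.78 -0.02 1.16 -0.24 0.13 0 0; 8.78 -0.01 1.13 -0.38 0.13 0 0; 8.78 -0.02 1.06 -0.53 0.129 0 0; 8.78 0 0 0 0 0 0; 8.78 0 0 0 0 0 0'
python3 - <<'E'
from h import *
st();c=jug([.599,-.079],0,"w6");JJ=np.array([.599,-.0788])
M=Rlean(SY,.65,1);P=tcp(JJ,.069,M);print(P);plan(P,M,8.78,n=5)
im,d=capture("top");cv2.imwrite("pics/t6.png",im[100:400,120:520].repeat(2,0).repeat(2,1))
E
```

```text
t: 10.05
tcp_pos: [0.6031, -0.1391, 0.1464]
eef_rot: [0.946, 0.046, -0.017, -0.319]
wrist_force: [-0.4, 0.4, 0.3]
finger_gap: 0.0878
t 10.05 tcp [ 0.6031 -0.1391  0.1464] q [-0.6271  0.6802  1.3472  0.4691  1.5827 -0.8324] F [-0.3869  0.4485  0.28  ] gap 0.0878
rim [ 0.5977 -0.0793] 0.028246800484027182 1424
lip [ 0.5944 -0.0425] 0.03697825940732365 1.6594306547766022
[ 0.5978 -0.0674  0.0539]
8.78 0.03 0.01 2.35 -0 0 -0; 8.78 0.04 0 2.35 -0 0 -0; 8.78 0.03 0.01 2.35 -0 0.001 -0.001; 8.78 0.03 0.01 2.36 -0 -0 0; 8.78 0.03 0.01 2.35 -0 0 -0

5 rows; end [ 0.5979 -0.0674  0.0538] dist 0.118 rot 0.00
```

View pics/w6.png

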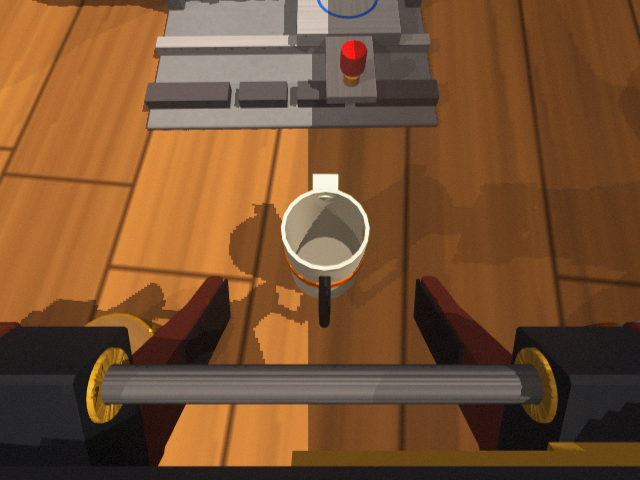

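View pics/t6.png

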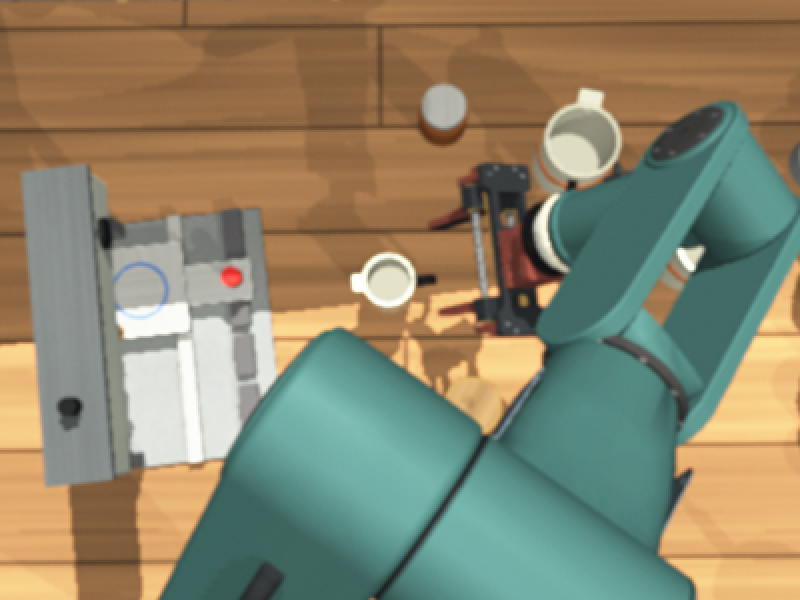

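The wrist view has the jug at (325,230), handle toward me at (325,300), lip at (325,183), knob at (353,60). The top view shows the path is clear. Moving in to grip.

```bash
python3 -m crank '8.78 0.05 0 2.35 0 0 0; 8.78 0.05 0 2.35 0 0 0; 8.78 0 0 2.35 0 0 0; 8.78 0 0 2.35 0 0 0; 8.78 0 0 2.35 0 0 0; 8.78 0 0 0 0 0 0; 8.78 0 0 0 0 0 0'
python3 - <<'E'
from h import *
st()
im,d=capture("wrist");cv2.imwrite("pics/w7.png",im)
E
```

```text
t: 10.85
tcp_pos: [0.5982, -0.0667, 0.0566]
eef_rot: [0.947, 0.049, -0.016, -0.318]
wrist_force: [0.3, -0.4, 0.9]
finger_gap: 0.0879
t 10.85 tcp [ 0.5982 -0.0667  0.0566] q [-0.5445  0.7426  1.4944  0.5156  1.3623 -0.8761] F [ 0.2938 -0.3911  0.9461] gap 0.0879
```

View pics/w7.png

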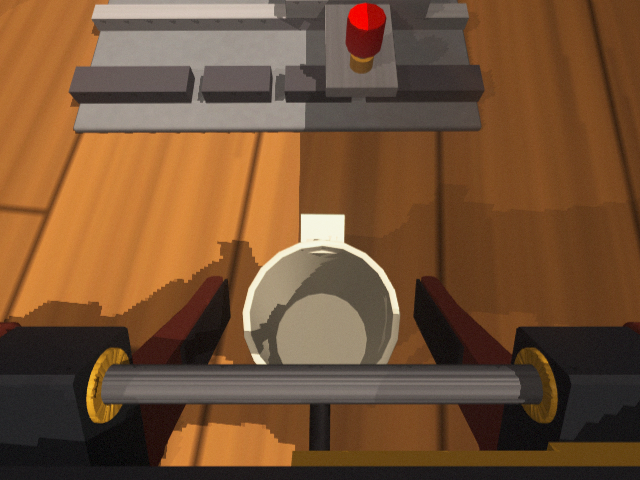

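```bash
python3 -m crank '8.78 0 0.12 0.16 0 0 0; 8.78 0 0 0 0 0 0; 5 0 0 0 0 0 0; 5 0 0 0 0 0 0; 5 0 0 0 0 0 0; 5 0 0 0 0 0 0; 5 0 0 0 0 0 0; 5 0 0 0 0 0 0' 20
python3 -c "from h import *;st()"
python3 -m crank '5 0 -0.3 -0.4 0 0 0; 5 0 -0.9 -1.2 0 0 0; 5 0 -1.2 -1.6 0 0 0; 5 0 -1.2 -1.6 0 0 0; 5 0 -1.2 -1.6 0 0 0; 5 0 0 0 0 0 0; 5 0 0 0 0 0 0'
python3 - <<'E'
from h import *
st()
for n in("wrist","side"):
    im,d=capture(n);cv2.imwrite(f"pics/{n}8.png",im)
# path
k=fitk();q=monitor.sense()['joint_pos'];M=Rlean(SY,.65,1)
np.set_printoptions(precision=3,suppress=True)
p0=monitor.sense()['tcp_pos'];P1=tcp(RING,.069+.034+.03,M)
for a in(0,.25,.5,.75,1):
    x,e=ik(p0*(1-a)+P1*a,M,q,k);print(x,e);q=x
plan(P1,M,5,vmax=.03)
E
```

```text
t: 11.7
tcp_pos: [0.5981, -0.068, 0.0535]
eef_rot: [0.947, 0.048, -0.016, -0.318]
wrist_force: [-0.6, 0.2, 0.7]
finger_gap: 0.0606
t 11.7 tcp [ 0.5981 -0.068   0.0535] q [-0.5469  0.7472  1.4947  0.5162  1.3589 -0.8782] F [-0.572   0.1655  0.7045] gap 0.0606
t: 12.4
tcp_pos: [0.5983, -0.0686, 0.1339]
eef_rot: [0.947, 0.048, -0.015, -0.318]
wrist_force: [0.5, -0.3, -3.6]
finger_gap: 0.0607
t 12.4 tcp [ 0.5983 -0.0686  0.1339] q [-0.5472  0.6464  1.4557  0.5054  1.4797 -0.8101] F [ 0.4648 -0.3164 -3.5916] gap 0.0607
[-0.548  0.648  1.457  0.506  1.48  -0.81 ] 2.1148013895633255e-13
[-0.45   0.619  1.533  0.551  1.398 -0.762] 8.18572987171251e-11
[-0.344  0.599  1.59   0.6    1.319 -0.707] 9.194395245160081e-11
[-0.23   0.588  1.626  0.649  1.245 -0.645] 7.563533133136957e-11
[-0.111  0.588  1.64   0.697  1.174 -0.575] 3.6181196927387305e-11
5 0.27 -2.28 1.92 0 0 0; 5 0.26 -2.28 1.91 0 0 0; 5 0.27 -2.28 1.92 0 0 0; 5 0.26 -2.27 1.92 0 0 0; 5 0.27 -2.28 1.92 0 0 0; 5 0.26 -2.28 1.91 0 0 0; 5 0.27 -2.28 1.92 0 0 0; 5 0.26 -2.28 1.92 0 0 0; 5 0.27 -2.28 1.92 0 0 0; 5 0.27 -2.27 1.91 0 0 0

10 rows; end [0.594 0.23  0.118] dist 0.299 rot 0.00
```

View pics/wrist8.png

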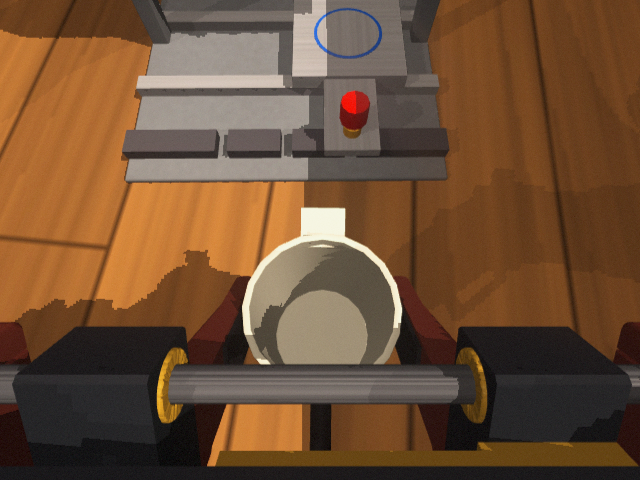

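View pics/side8.png

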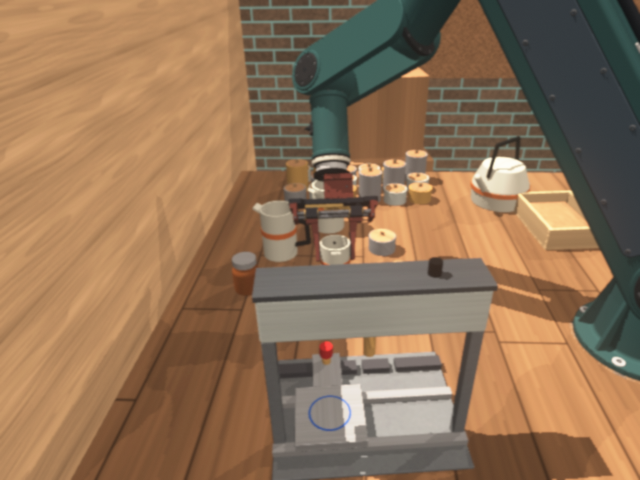

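Both views look fine: jug upright, handle toward the front. I worked out the gripper body's upper corner against the tap: at 37° lean it would only just clear. I'll set the jug back down, increase the lean to about 44° around the grip axis, and grip again.

```bash
python3 -m crank '5 0 1.2 1.6 0 0 0; 5 0 1.2 1.6 0 0 0; 5 0 1.2 1.6 0 0 0; 5 0 0.6 0.8 0 0 0; 5 0 0.3 0.4 0 0 0; 5 0 0.12 0.16 0 0 0; 5 0 0 0 0 0 0; 5 0 0 0 0 0 0'
python3 -m crank '5 0 0.06 0.08 0 0 0; 5 0 0.06 0.08 0 0 0;5 0 0 0 0 0 0'
```

```text
t: 13.3
tcp_pos: [0.5987, -0.0681, 0.0572]
eef_rot: [0.947, 0.048, -0.015, -0.318]
wrist_force: [-0.1, 0.2, -3.5]
finger_gap: 0.0607
t: 13.6
tcp_pos: [0.5982, -0.068, 0.0546]
eef_rot: [0.947, 0.048, -0.015, -0.318]
wrist_force: [0.4, 0.4, -2.9]
finger_gap: 0.0606
```

```bash
python3 -m crank '5 0 0.06 0.08 0 0 0; 5 0 0 0 0 0 0'
python3 -m crank '5 0 0.03 0.04 0 0 0; 5 0 0 0 0 0 0'
```

```text
t: 13.8
tcp_pos: [0.5982, -0.0679, 0.0535]
eef_rot: [0.947, 0.048, -0.016, -0.319]
wrist_force: [-0.3, -0.2, -2.5]
finger_gap: 0.0606
t: 14.0
tcp_pos: [0.5983, -0.0679, 0.0535]
eef_rot: [0.947, 0.048, -0.015, -0.319]
wrist_force: [-0.8, -1.3, 1.8]
finger_gap: 0.0608
```

Down. Now open, tilt, regrip and lift 8.5 cm (world up is then tool y −0.69, z −0.72).

```bash
python3 -m crank '8.78 0 0 0 0 0 0; 8.78 0 0 0 0 0 0; 8.78 0 0 0 0 0 0; 8.78 0 -0.11 0 0.06 0 0; 8.78 0 -0.11 0 0.06 0 0; 8.78 0 0 0 0 0 0; 8.78 0 0 0 0 0 0'
python3 -c "
from h import *;st();M=Rlean(SY,.77,1);print(R.from_quat(monitor.sense()['eef_rot']).as_matrix()[:,2],M[:,2],tcp([.599,-.0788],.069,M))"
```

```text
t: 14.7
tcp_pos: [0.5979, -0.0664, 0.0539]
eef_rot: [0.926, 0.046, -0.019, -0.374]
wrist_force: [-0.4, -0.3, -0.4]
finger_gap: 0.0879
t 14.7 tcp [ 0.5979 -0.0664  0.0539] q [-0.5842  0.8036  1.4574  0.5736  1.4514 -0.9251] F [-0.3916 -0.3158 -0.4295] gap 0.0879
[-0.0691  0.6916 -0.719 ] [-0.0696  0.6926 -0.7179] [ 0.5977 -0.0656  0.0554]
```

```bash
python3 -m crank '5 0 0 0 0 0 0; 5 0 0 0 0 0 0; 5 0 0 0 0 0 0; 5 0 0 0 0 0 0; 5 0 0 0 0 0 0; 5 0 0 0 0 0 0; 5 0 -0.35 -0.36 0 0 0; 5 0 -1.1 -1.1 0 0 0; 5 0 -1.5 -1.55 0 0 0; 5 0 -1.5 -1.55 0 0 0; 5 0 -1.5 -1.55 0 0 0' 20
python3 -m crank '5 0 0 0 0 0 0; 5 0 0 0 0 0 0'
python3 - <<'E'
from h import *
st()
im,d=capture("wrist");cv2.imwrite("pics/w9.png",im)
# ring in wrist view
K=campose("wrist");b=im.astype(int);m=((b[...,0]-b[...,2])>60);m[150:]=0
ys,xs=np.where(m);P=np.array([onz("wrist",(u,v),.034,K)[:2] for u,v in zip(xs,ys)]);P=P[np.linalg.norm(P-RING,axis=1)<.06]
a=np.c_[2*P,np.ones(len(P))];s=np.linalg.lstsq(a,(P**2).sum(1),rcond=None)[0];c=s[:2];print("ring",c,np.sqrt(s[2]+c@c),len(P))
hsv=cv2.cvtColor(im,cv2.COLOR_BGR2HSV);m=((hsv[...,0]<6)|(hsv[...,0]>174))&(hsv[...,1]>180)&(hsv[...,2]>120);m[250:]=0
C=cloud("wrist",d,K);Q=C[m];Q=Q[(Q[:,2]>.06)&(Q[:,2]<.075)];print("knobtop",Q.mean(0),len(Q))
E
```

```text
t: 15.8
tcp_pos: [0.5981, -0.0662, 0.1421]
eef_rot: [0.926, 0.047, -0.018, -0.374]
wrist_force: [0.3, -0.5, -3.0]
finger_gap: 0.0607
t: 16.0
tcp_pos: [0.5982, -0.0664, 0.1406]
eef_rot: [0.926, 0.047, -0.018, -0.374]
wrist_force: [-0.5, -0.5, -3.2]
finger_gap: 0.0607
t 16.0 tcp [ 0.5982 -0.0664  0.1406] q [-0.5839  0.6934  1.4245  0.5692  1.5698 -0.8495] F [-0.5019 -0.461  -3.1566] gap 0.0607
ring [0.5931 0.2206] 0.03239393478821831 255
knobtop [0.6054 0.1065 0.0663] 417
```

View pics/w9.png

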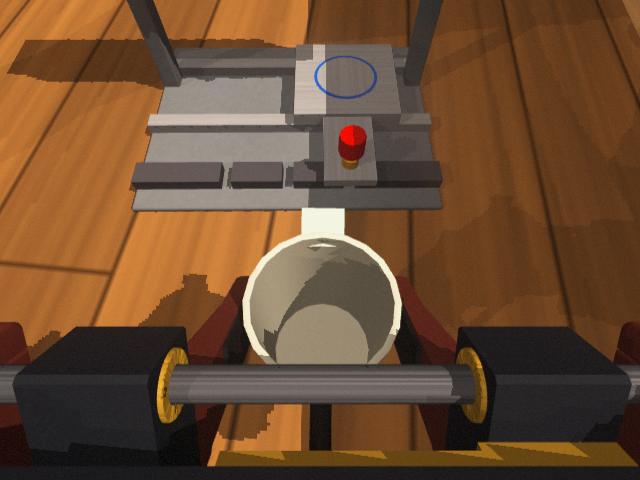

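The jug is held at 8.7 cm. The ring is centred at (346,77) and the knob at (352,142) in the wrist view. That puts the ring at about (.593,.2206), against (.5954,.2196) from the top camera, so they agree to about 2 mm and I'll use the mean. First waypoint is level, 60 mm short of the ring.

```bash
sed -i 's/RING=np.array(\[.5953,.219\])/RING=np.array([.5944,.2198])/' h.py; python3 - <<'E'
from h import *
s=monitor.sense();M=R.from_quat(s['eef_rot']).as_matrix()
sx=np.array([np.cos(SY),np.sin(SY)])
MT=Rlean(SY,.766,1)
A=np.array([*(RING-.06*sx),0])+.019*MT[:,2];A[2]=.141
p,m=plan(A,MT,5,vmax=.025)
B=np.array([*RING,0])+.019*MT[:,2];B[2]=.088+.006
plan(B,MT,5,P0=p,R0=m,n=7)
np.set_printoptions(precision=3,suppress=True);k=fitk()
for X in(A,B):print(ik(X,MT,s['joint_pos'],k))
E
```

```text
5 0.25 -1.72 1.64 -0 -0 0; 5 0.26 -1.72 1.65 -0 -0 0; 5 0.25 -1.72 1.64 -0.001 -0 0; 5 0.25 -1.72 1.65 0 -0 0; 5 0.26 -1.72 1.64 -0 -0 0; 5 0.25 -1.72 1.64 -0 -0 0.001; 5 0.25 -1.73 1.64 -0.001 -0 -0; 5 0.25 -1.72 1.64 0 -0 -0; 5 0.26 -1.72 1.64 -0 -0 -0; 5 0.25 -1.73 1.65 -0 -0.001 -0

10 rows; end [0.5991 0.1733 0.141 ] dist 0.239 rot 0.00
5 0 -0.15 1.08 -0 0 -0; 5 0 -0.15 1.08 -0 0 -0; 5 0 -0.15 1.07 -0 0 -0; 5 0 -0.16 1.08 -0 0 -0; 5 0 -0.15 1.08 -0 0 -0; 5 0 -0.15 1.08 -0 0 -0; 5 0 -0.15 1.07 -0 0 -0

7 rows; end [0.5931 0.2329 0.094 ] dist 0.076 rot 0.00
(array([-0.252,  0.611,  1.609,  0.736,  1.324, -0.69 ]), np.float64(7.642451949063656e-10))
(array([-0.16 ,  0.665,  1.659,  0.802,  1.199, -0.713]), np.float64(7.813194535799539e-14))
```

```bash
python3 -m crank '5 0.25 -1.72 1.64 0 0 0; 5 0.25 -1.72 1.64 0 0 0; 5 0.25 -1.72 1.64 0 0 0; 5 0.25 -1.72 1.64 0 0 0; 5 0.25 -1.72 1.64 0 0 0; 5 0.25 -1.72 1.64 0 0 0; 5 0.25 -1.72 1.64 0 0 0; 5 0.25 -1.72 1.64 0 0 0; 5 0.25 -1.72 1.64 0 0 0; 5 0.25 -1.72 1.64 0 0 0; 5 0 0 0 0 0 0; 5 0 0 0 0 0 0'
python3 - <<'E'
from h import *
st()
for n in("wrist","side","top"):
    im,d=capture(n);cv2.imwrite(f"pics/{n}10.png",im)
s=monitor.sense();MT=Rlean(SY,.766,1)
B=np.array([*RING,0])+.019*MT[:,2];B[2]=.088+.006
plan(B,MT,5,n=8)
E
```

```text
t: 17.25
tcp_pos: [0.5975, 0.1746, 0.1409]
eef_rot: [0.926, 0.047, -0.02, -0.375]
wrist_force: [0.8, 0.0, -2.9]
finger_gap: 0.0604
t 17.25 tcp [0.5975 0.1746 0.1409] q [-0.2512  0.6113  1.6109  0.7377  1.3252 -0.6927] F [ 0.8405  0.0379 -2.9457] gap 0.0604
5 0 -0.13 0.95 -0 -0 0; 5 0.01 -0.14 0.95 -0.001 -0 0; 5 -0 -0.13 0.95 -0 -0 0; 5 0 -0.13 0.95 -0.001 -0 0; 5 0.01 -0.14 0.95 0 -0 0; 5 -0 -0.13 0.95 -0 -0 0; 5 0 -0.14 0.95 -0.001 -0 0; 5 0.01 -0.13 0.95 -0 -0 0

8 rows; end [0.5931 0.2329 0.0939] dist 0.077 rot 0.00
```

View pics/wrist10.png

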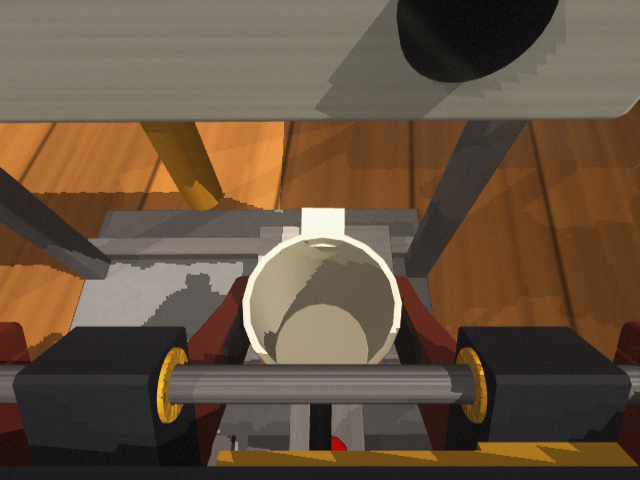

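View pics/side10.png

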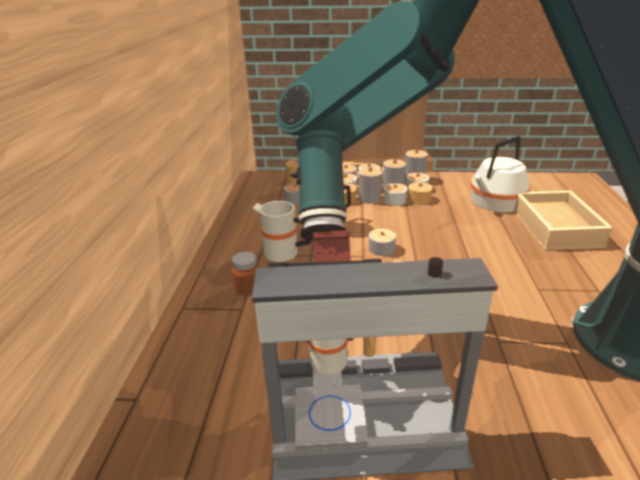

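The jug at (325,350) in the side view sits upright in front of the deck, over the tongue, below the trough. The ring at (330,412) is free and the tap at (205,195) in the wrist view is off to the side. Moving diagonally onto the ring.

```bash
python3 -m crank '5 0 -0.13 0.95 0 0 0; 5 0 -0.13 0.95 0 0 0; 5 0 -0.13 0.95 0 0 0; 5 0 -0.13 0.95 0 0 0; 5 0 0 0 0 0 0'
python3 -m crank '5 0 -0.13 0.95 0 0 0; 5 0 -0.13 0.95 0 0 0; 5 0 -0.13 0.95 0 0 0; 5 0 -0.13 0.9 0 0 0; 5 0 0 0 0 0 0;5 0 0 0 0 0 0'
python3 - <<'E'
from h import *
st()
for n in("wrist","side"):
    im,d=capture(n);cv2.imwrite(f"pics/{n}11.png",im if n=="wrist" else im[240:480,200:520].repeat(2,0).repeat(2,1))
s=monitor.sense();MT=Rlean(SY,.766,1)
B=np.array([*RING,0])+.019*MT[:,2];B[2]=.088;print(B,s['tcp_pos'],(R.from_quat(s['eef_rot']).as_matrix().T@(B-s['tcp_pos'])*100))
E
```

```text
t: 17.9
tcp_pos: [0.5947, 0.2043, 0.1167]
eef_rot: [0.926, 0.047, -0.02, -0.375]
wrist_force: [-1.1, -0.0, -3.3]
finger_gap: 0.0605
t: 18.5
tcp_pos: [0.5928, 0.233, 0.0943]
eef_rot: [0.926, 0.047, -0.019, -0.375]
wrist_force: [-0.2, -0.3, -2.5]
finger_gap: 0.0606
t 18.5 tcp [0.5928 0.233  0.0943] q [-0.1613  0.6657  1.6601  0.8047  1.2012 -0.7168] F [-0.2263 -0.3173 -2.4995] gap 0.0606
[0.5931 0.2329 0.088 ] [0.5933 0.2325 0.0946] [-0.0148  0.4345  0.5048]
```

View pics/wrist11.png

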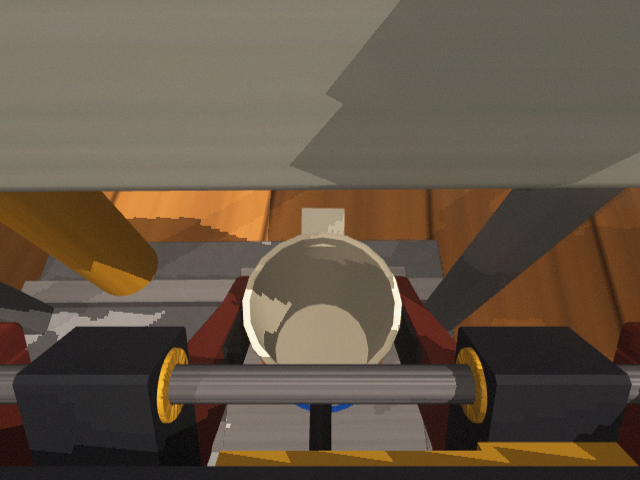

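View pics/side11.png

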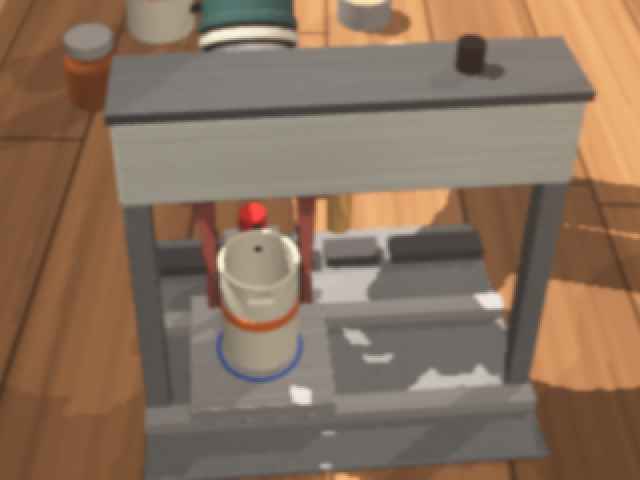

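The jug is just above the ring: in the zoomed side view its base is at (260,355) and the ring (260,348) shows evenly on both sides. Lowering in small steps.

```bash
python3 -m crank '5 0 0.14 0.14 0 0 0; 5 0 0.1 0.11 0 0 0; 5 0 0 0 0 0 0; 5 0 0 0 0 0 0'
python3 -m crank '5 0 0.07 0.07 0 0 0; 5 0 0 0 0 0 0; 5 0 0 0 0 0 0'
python3 -m crank '5 0 0.05 0.05 0 0 0; 5 0 0 0 0 0 0'
```

```text
t: 19.0
tcp_pos: [0.5931, 0.2326, 0.091]
eef_rot: [0.926, 0.047, -0.018, -0.375]
wrist_force: [-0.5, -0.6, -2.9]
finger_gap: 0.0607
t: 19.3
tcp_pos: [0.593, 0.2327, 0.09]
eef_rot: [0.926, 0.047, -0.018, -0.375]
wrist_force: [0.0, 0.3, -3.2]
finger_gap: 0.0604
t: 19.5
tcp_pos: [0.593, 0.2327, 0.0892]
eef_rot: [0.926, 0.047, -0.018, -0.375]
wrist_force: [-0.5, -0.4, -2.6]
finger_gap: 0.0604
```

```bash
python3 -m crank '5 0 0.05 0.05 0 0 0; 5 0 0 0 0 0 0'
python3 -m crank '5 0 0.03 0.03 0 0 0; 5 0 0 0 0 0 0'
```

```text
t: 19.7
tcp_pos: [0.5931, 0.2328, 0.0887]
eef_rot: [0.926, 0.047, -0.018, -0.375]
wrist_force: [0.3, -0.8, -1.9]
finger_gap: 0.061
t: 19.9
tcp_pos: [0.5931, 0.2328, 0.0887]
eef_rot: [0.926, 0.047, -0.018, -0.375]
wrist_force: [-0.4, -0.6, 1.4]
finger_gap: 0.0607
```

On the deck. Release and back out along the tool axis.

```bash
python3 -m crank '6.4 0 0 0 0 0 0; 7.5 0 0 0 0 0 0; 8.4 0 0 0 0 0 0; 8.4 0 0 0 0 0 0; 8.4 0 0 0 0 0 0'
python3 -m crank '8.4 0 0 -1 0 0 0; 8.4 0 0 -2.5 0 0 0; 8.4 0 0 -3 0 0 0; 8.4 0 0 -3 0 0 0; 8.4 0 0 -3 0 0 0; 8.4 0 0 -2.5 0 0 0; 8.4 0 0 0 0 0 0; 8.4 0 0 0 0 0 0'
python3 - <<'E'
from h import *
st()
c=jug(RING,.034,"w12")
im,d=capture("side");cv2.imwrite("pics/s12.png",im[240:480,200:520].repeat(2,0).repeat(2,1))
im,d=capture("top");cv2.imwrite("pics/t12.png",im[150:350,120:420].repeat(2,0).repeat(2,1))
E
```

```text
t: 20.4
tcp_pos: [0.593, 0.2327, 0.0882]
eef_rot: [0.926, 0.047, -0.018, -0.375]
wrist_force: [-0.7, -0.0, -0.0]
finger_gap: 0.084
t: 21.2
tcp_pos: [0.6035, 0.1285, 0.196]
eef_rot: [0.926, 0.046, -0.018, -0.375]
wrist_force: [-0.4, -0.1, -0.0]
finger_gap: 0.0839
t 21.2 tcp [0.6035 0.1285 0.196 ] q [-0.3191  0.5555  1.5439  0.6949  1.4512 -0.6537] F [-0.3782 -0.1048 -0.0032] gap 0.0839
rim [0.5928 0.2192] 0.02820378236537675 1136
lip [0.5897 0.2565] 0.03743158168815965 1.6557262359972498
```

View pics/w12.png

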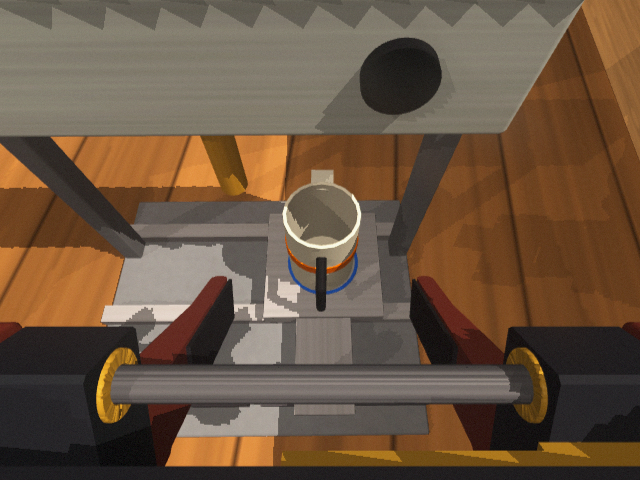

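View pics/s12.png

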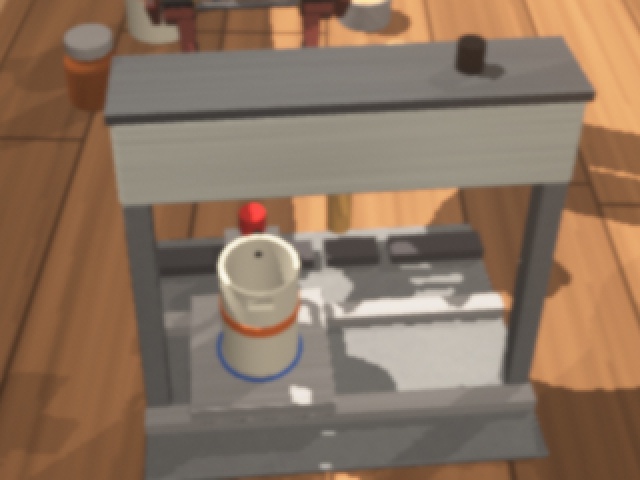

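View pics/t12.png

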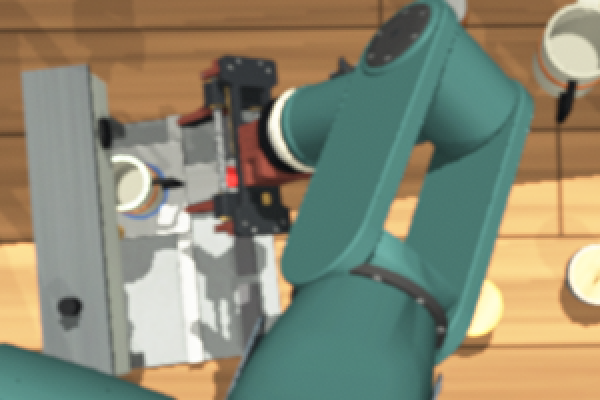

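The jug stands in the ring: rim centre (.5928,.2192) against the ring at (.5931,.2206) from the same camera. The lip bearing is 1.656, against a station yaw of 1.67, and the handle points straight to the front at (320,283). Now the knob, from straight above.

```bash
python3 - <<'E'
from h import *
st();M=Rlean(SY,0,1);P=np.array([.606,.1052,.17]);p,m=plan(P,M,7,wmax=.13)
np.set_printoptions(precision=3,suppress=True);k=fitk();q=monitor.sense()['joint_pos']
print(ik(P,M,q,k),ik(P-[0,0,.124],M,q,k),ik(P-[.06,.006,.124],M,q,k))
E
```

```text
t 21.35 tcp [0.6023 0.1298 0.195 ] q [-0.3174  0.557   1.5454  0.6949  1.4513 -0.6537] F [-0.3933 -0.6784  0.1396] gap 0.084
7 0.02 0.59 0.01 -0.128 0 0; 7 0.02 0.58 0.08 -0.129 0.001 0; 7 0.02 0.56 0.16 -0.128 -0 0; 7 0.02 0.54 0.23 -0.128 0 0; 7 0.02 0.51 0.3 -0.129 0 0; 7 0.02 0.46 0.36 -0.128 0 0

6 rows; end [0.606  0.1052 0.17  ] dist 0.035 rot 0.77
(array([ 0.06 ,  0.429,  1.537,  0.   ,  1.175, -0.041]), np.float64(1.113818113294016e-15)) (array([ 0.06 ,  0.577,  1.642, -0.   ,  0.922, -0.041]), np.float64(3.957923338602676e-12)) (array([ 0.055,  0.514,  1.781, -0.   ,  0.846, -0.045]), np.float64(2.340275543574998e-10))
```

```bash
python3 -m crank '7 0.02 0.59 0.01 -0.128 0 0; 7 0.02 0.58 0.08 -0.128 0 0; 7 0.02 0.56 0.16 -0.128 0 0; 7 0.02 0.54 0.23 -0.128 0 0; 7 0.02 0.51 0.3 -0.129 0 0; 7 0.02 0.46 0.36 -0.129 0 0; 7 0 0 0 0 0 0; 7 0 0 0 0 0 0'
python3 - <<'E'
from h import *
st()
K=campose("wrist");im,d=capture("wrist");cv2.imwrite("pics/w13.png",im)
hsv=cv2.cvtColor(im,cv2.COLOR_BGR2HSV);m=((hsv[...,0]<6)|(hsv[...,0]>174))&(hsv[...,1]>180)&(hsv[...,2]>120)
C=cloud("wrist",d,K);mm=m&(C[...,2]>.062)&(C[...,2]<.074);Q=C[mm];print("knobtop",(Q.min(0)+Q.max(0))/2,Q.mean(0),np.ptp(Q,0),len(Q))
M=Rlean(SY,0,1);plan(np.array([.606,.1052,.046]),M,6,n=6)
E
```

```text
t: 22.15
tcp_pos: [0.6059, 0.106, 0.1701]
eef_rot: [0.999, 0.052, -0.001, -0.001]
wrist_force: [0.8, 0.0, -0.1]
finger_gap: 0.0697
t 22.15 tcp [0.6059 0.106  0.1701] q [ 0.0596  0.43    1.5361  0.0024  1.177  -0.045 ] F [ 0.8246  0.0248 -0.0733] gap 0.0697
knobtop [0.6064 0.1072 0.0669] [0.6062 0.1077 0.0672] [0.023  0.0229 0.0046] 739
6 -0 -0 2.07 -0 0 0; 6 -0 -0 2.07 -0.001 0 0; 6 -0 -0.01 2.07 -0 0.001 0.001; 6 -0.01 -0 2.07 -0 -0 -0; 6 -0 -0.01 2.07 -0.001 -0 0; 6 -0 -0 2.07 -0 0 0

6 rows; end [0.606  0.1052 0.046 ] dist 0.124 rot 0.00
```

View pics/w13.png

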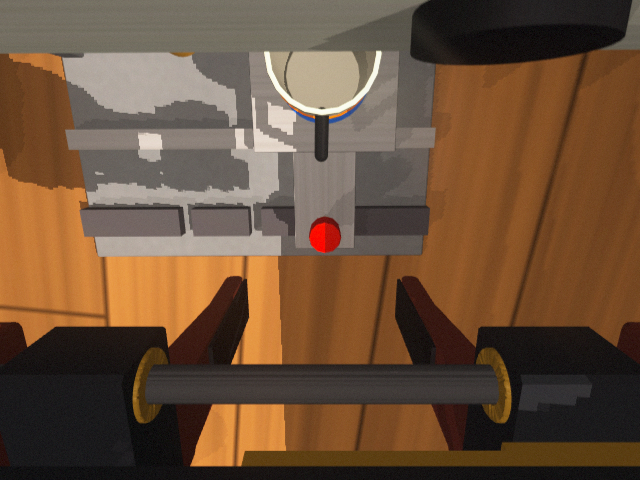

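The knob is at (325,235), centred between the fingers, and measures (.6064,.107). The jug's handle at (321,140) points to it. Next I'll descend and grip firmly. The deck is locked, so any centring error should show up as force.

```bash
python3 -m crank '6 0 0 2.5 0 0 0; 6 0 0 2.5 0 0 0; 6 0 0 2.5 0 0 0; 6 0 0 2.5 0 0 0; 6 0 0 1.6 0 0 0; 6 0 0 0.8 0 0 0; 6 0 0 0 0 0 0; 6 0 0 0 0 0 0'
python3 -m crank '4 0 0 0 0 0 0; 3 0 0 0 0 0 0; 2 0 0 0 0 0 0; 1.5 0 0 0 0 0 0; 1.5 0 0 0 0 0 0; 1.5 0 0 0 0 0 0' 35
python3 -m crank '1.5 0 0 0 0 0 0; 1.5 0 0 0 0 0 0'
```

```text
t: 23.0
tcp_pos: [0.6078, 0.1035, 0.0475]
eef_rot: [0.999, 0.05, 0.001, 0.0]
wrist_force: [-0.6, -0.3, -0.6]
finger_gap: 0.0597
t: 23.6
tcp_pos: [0.6074, 0.1043, 0.0473]
eef_rot: [0.999, 0.05, 0.001, 0.0]
wrist_force: [0.0, 0.3, 2.5]
finger_gap: 0.0232
t: 23.8
tcp_pos: [0.6074, 0.1043, 0.0473]
eef_rot: [0.999, 0.05, 0.001, 0.0]
wrist_force: [-0.3, 1.1, 2.9]
finger_gap: 0.0232
```

```bash
python3 -m crank '1.5 0 0 -0.3 0 0 0; 1.5 0 0 -0.4 0 0 0; 1.5 0 0 -0.4 0 0 0; 1.5 0 0 -0.3 0 0 0; 1.5 0 0 0 0 0 0; 1.5 0 0 0 0 0 0'
python3 - <<'E'
from h import *
st()
im,d=capture("wrist");cv2.imwrite("pics/w14.png",im)
im,d=capture("side");cv2.imwrite("pics/s14.png",im[240:480,200:520].repeat(2,0).repeat(2,1))
E
```

```text
t: 24.4
tcp_pos: [0.6065, 0.1042, 0.0606]
eef_rot: [0.999, 0.05, -0.0, 0.0]
wrist_force: [-0.6, 2.0, -9.4]
finger_gap: 0.0234
t 24.4 tcp [0.6065 0.1042 0.0606] q [ 0.0583  0.558   1.6317 -0.0009  0.9522 -0.0416] F [-0.612   2.0058 -9.4332] gap 0.0234
```

View pics/w14.png

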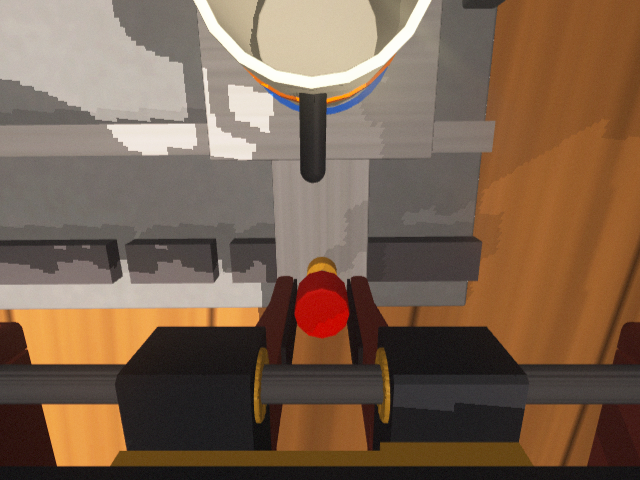

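View pics/s14.png

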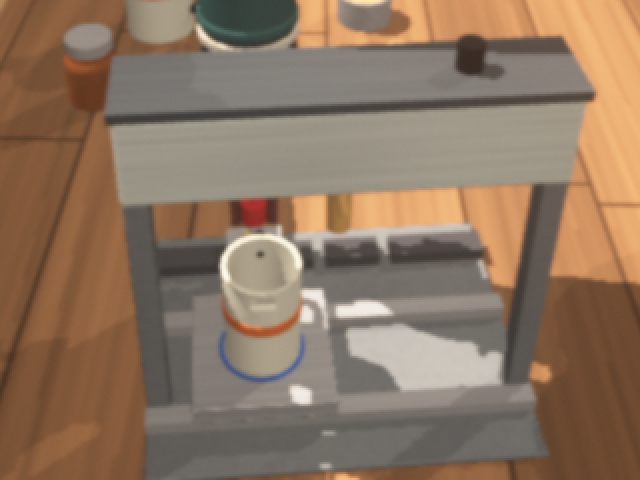

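The knob is up about 13 mm and pulling 9.4 N, consistent with the spring. Sliding the deck 60 mm along station +y (tool −x), gently.

```bash
python3 -m crank '1.5 -0.1 0 0 0 0 0; 1.5 -0.3 0 0 0 0 0; 1.5 -0.5 0 0 0 0 0; 1.5 -0.6 0 0 0 0 0; 1.5 -0.7 0 0 0 0 0; 1.5 -0.7 0 0 0 0 0; 1.5 -0.7 0 0 0 0 0; 1.5 -0.7 0 0 0 0 0; 1.5 -0.6 0 0 0 0 0; 1.5 -0.5 0 0 0 0 0; 1.5 -0.3 0 0 0 0 0; 1.5 -0.2 0 0 0 0 0'
python3 -m crank '1.5 -0.1 0 0 0 0 0; 1.5 0 0 0 0 0 0; 1.5 0 0 0 0 0 0'
python3 - <<'E'
from h import *
st();s=monitor.sense();print(np.linalg.norm(s['tcp_pos'][:2]-[.6065,.1042]))
im,d=capture("wrist");cv2.imwrite("pics/w15.png",im)
im,d=capture("side");cv2.imwrite("pics/s15.png",im[240:480,200:520].repeat(2,0).repeat(2,1))
E
```

```text
t: 25.7
tcp_pos: [0.5482, 0.098, 0.061]
eef_rot: [0.999, 0.05, 0.0, 0.001]
wrist_force: [1.6, -2.5, -8.6]
finger_gap: 0.0232
t: 26.0
tcp_pos: [0.5474, 0.0979, 0.0609]
eef_rot: [0.999, 0.05, 0.0, 0.001]
wrist_force: [0.8, -3.8, -8.6]
finger_gap: 0.0233
t 26.0 tcp [0.5474 0.0979 0.0609] q [ 0.0535  0.4925  1.7691 -0.0014  0.8795 -0.0461] F [ 0.7722 -3.7527 -8.5966] gap 0.0233
0.05945185520906367
```

View pics/w15.png

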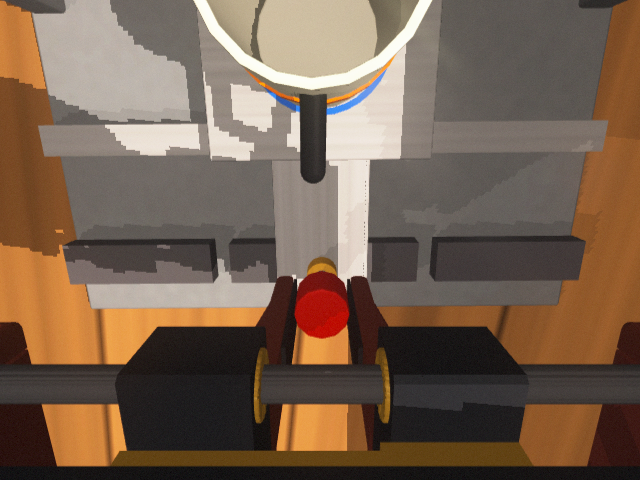

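View pics/s15.png

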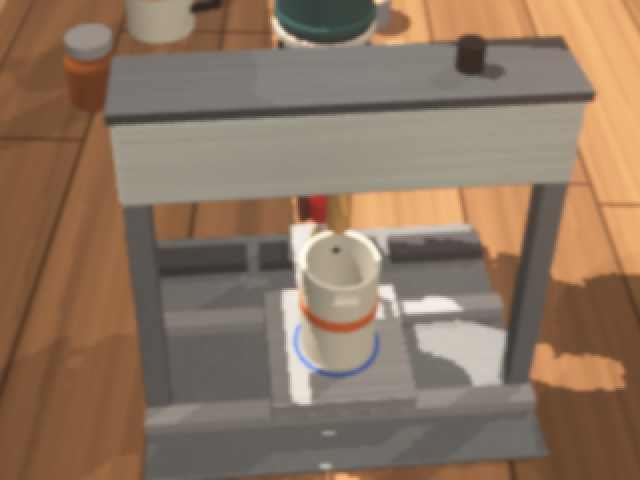

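The jug moved with the deck and is still in the ring; shift is 59.5 mm. Lowering the knob to see whether the pin enters the notch.

```bash
python3 -m crank '1.5 0 0 0.3 0 0 0; 1.5 0 0 0.4 0 0 0; 1.5 0 0 0.4 0 0 0; 1.5 0 0 0.3 0 0 0; 1.5 0 0 0 0 0 0; 1.5 0 0 0 0 0 0'
```

```text
t: 26.7
tcp_pos: [0.5486, 0.0981, 0.0473]
eef_rot: [0.999, 0.05, 0.001, 0.0]
wrist_force: [1.4, -5.3, -2.8]
finger_gap: 0.0233
```

The knob is home at the same height as at the start (TCP z 0.0473). Letting go and moving up.

```bash
python3 -m crank '2.5 0 0 0 0 0 0; 4 0 0 0 0 0 0; 6 0 0 0 0 0 0; 6 0 0 0 0 0 0; 6 0 0 0 0 0 0; 6 0 0 -1 0 0 0; 6 0 0 -3 0 0 0; 6 0 0 -4 0 0 0; 6 0 0 -4 0 0 0; 6 0 0 0 0 0 0; 6 0 0 0 0 0 0'
python3 - <<'E'
from h import *
st()
K=campose("wrist");im,d=capture("wrist");cv2.imwrite("pics/w16.png",im)
hsv=cv2.cvtColor(im,cv2.COLOR_BGR2HSV);m=((hsv[...,0]<6)|(hsv[...,0]>174))&(hsv[...,1]>180)&(hsv[...,2]>120)
C=cloud("wrist",d,K);mm=m&(C[...,2]>.055)&(C[...,2]<.09);Q=C[mm];t=Q[:,2]>np.percentile(Q[:,2],40);print("knobtop",Q[t].mean(0),np.percentile(Q[:,2],[50,90]))
im,d=capture("side");cv2.imwrite("pics/s16.png",im[240:480,200:520].repeat(2,0).repeat(2,1))
E
```

```text
t: 27.8
tcp_pos: [0.5482, 0.0983, 0.1686]
eef_rot: [0.999, 0.05, 0.002, 0.0]
wrist_force: [-0.8, 0.4, -0.3]
finger_gap: 0.0593
t 27.8 tcp [0.5482 0.0983 0.1686] q [ 0.0539  0.3511  1.672  -0.0007  1.1144 -0.0462] F [-0.8323  0.4115 -0.3462] gap 0.0593
knobtop [0.5466 0.101  0.0677] [0.0672 0.0681]
```

View pics/w16.png

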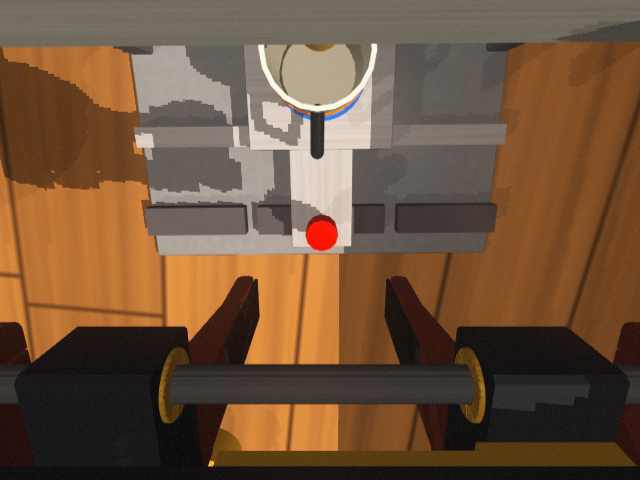

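View pics/s16.png

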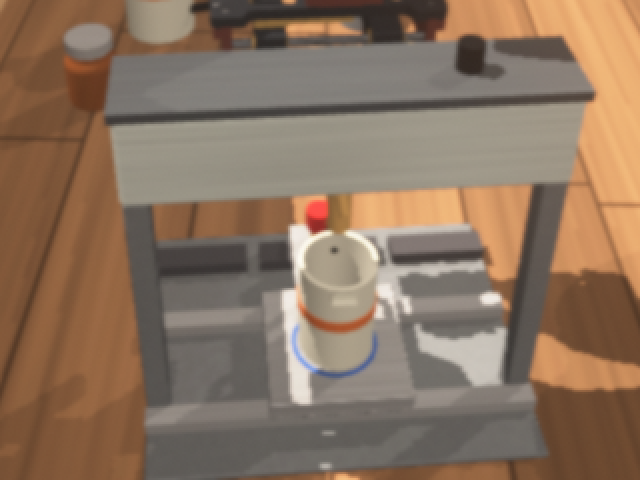

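The knob's top is at z ≈ 0.0677 (home is 0.068) and it has moved 60.0 mm. The jug stands in the ring under the tap with its handle to the front, and the gripper is clear. Handing in.

```bash
python3 -c "
from bench import arm,monitor
print(arm.hand_in(),monitor.sense()['t'])"
```

```text
the job is handed in; nothing more can be done
the job is handed in; nothing more can be done
```

The jug is standing in the blue ring under the tap with its handle to the front, the deck is locked one notch over, and I handed the job in at about 28 s. No verdict was reported.

- **Jug:** I picked it straight down, turned it and set it on the bench, then regripped it leaning about 44° and placed it in the ring. In the one measured check, just after placing, it was about 1.5 mm from the ring's centre and its heading about 0.015 rad off. After the shift I only judged it by eye: still upright in the ring, handle forward.
- **Deck and knob:** After the shift the knob had moved 60.0 mm in the wrist camera, and its top was at 67.7 mm against 68 mm when home.
- **Forces:** Wrist readings stayed below 10 N throughout. The jug met the deck with only a few newtons.
- **Tins and jar:** The gripper did not knowingly touch them, but I did not measure their positions again at the end.
- **What disagreed:** The top and wrist cameras put the ring about 2 mm apart, so I used the mean. My first leaning approach came up short near a wrist singularity, which is why I did the bench regrip.

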